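# Wind up the dough moulder's pressure board

## Robot

A 6-joint arm with a two-finger parallel gripper is mounted at the origin on the work surface. World frame = base frame: x ahead of the robot, y to its left, z up, the work surface at z = 0. Lengths are in mm, angles in rad, forces in N, time in s.
With the tool pointing down it reaches from about 350 to 775 mm from the base axis. Payload 7.3 kg.
Tool frame: the origin (TCP) lies at the very end of the fingers, on their centre line; the grasp point (between the pads) lies 19 mm behind it; z points along the fingers, y is the line along which they close (so a half turn about z gives the same grasp; the last joint's range is limited). The gripper opens to 92 mm and grips with 3 to 60 N. Pads are 19 mm wide; open, the fingers measure 130 mm over their backs; the gripper's body (75 mm by 190 mm) begins 47 mm behind the grasp point.
Start: joints at [-1.482, 0.342, 1.524, -0, 1.275, -0.146], TCP at [122.162, -510.609, 226.741] pointing down, gripper open.
Joint ranges: [-2.53, 2.53], [-0.77, 2.02], [0.04, 2.7], [-1, 4.14], [0.28, 2.66], [-3.11, 3.11]. Speed limits (rad/s): [2.57, 2.57, 3.14, 3.14, 3.14, 3.14].

## Interface

Orientations are given as [roll, pitch, yaw] about the fixed x, y, z axes, in that order (R = Rz(yaw) Ry(pitch) Rx(roll)).
In Python, from plant import get_obs, vision, workorder gives the robot as it stands.
- The arm moves only by the shell command python3 -m pendant 'ROWS' [OPENING]. ROWS is a JSON object of lists of equal length, an entry for each row: "dp": the shift along the tool's x, y, z in m, a list of three; "rotation": the turn, a rotation vector about the tool's x, y, z in rad, a list of three. A call has 1 to 8 rows; each row is the pose to reach, as a shift and turn from the pose commanded when the call began, along the tool's axes at that moment; what a row does not reach only later rows make up. A row lasts 1/8 s, in which the tool goes at most 62.5 mm and 10.7 degrees, less where a joint would pass 70% of its speed; a pose out of reach is approached as far as the arm can. A call with a gripper value outside its range is refused whole. OPENING is the finger opening in m, from 0 to 0.0918, set as the call begins (- or left out, the last holds). The fingers move at their own pace and stop on an object; the grip force is fixed at half the most. Time passes only in rows, so rows that repeat a pose let the fingers close. It gives the time, the measured TCP pose, the force, the opening and the grip force at its end, in the units of the state.
- get_obs(): the state, without advancing time (a new reading comes with each control period).
- vision.capture(name): name is "scene" or "top" or "wrist"; returns a dict with "pixels" (384x512x3 uint8, red, green, blue), "vfov" (degrees; the focal length in pixels is half the picture's height over the tangent of half this angle, whatever the lens; pixels are square), "cx", "cy" (the principal point, pixels), "dist" ([k1, k2, p1, p2, k3] as OpenCV has them; the pictures are not rectified), "pose" (4x4, takes a point from camera to world coordinates); the wrist camera has in their place "T_tool_cam" (4x4, takes a point from camera to tool coordinates, whose origin is the TCP and whose axes are the flange's). Camera axes: x right, y up, looking along -z (the intrinsics and any distortion apply to the point x, -y, -z); pixel columns grow to the right and rows downward; lengths in mm; the calibration is good to about 2 mm. A picture is of the moment at which its call begins: read the wrist's pose just before it. There is no depth.
- workorder.close_job(): hands the job in; it is judged then, once.
The state is a dict: "time": time; "joint_positions": joint angles; "dq": joint speeds; "tau": joint torques, N m; "tool_pos": TCP position; "tcp_rot": TCP orientation; "contact_force": force on the tool from outside, world axes, zero at the start; "moment": the same for the moment, N m; "grip_width": finger opening in mm; "finger_force": force on a finger pad.
Only numpy, scipy, OpenCV 4.12 (cv2) and the standard library are available. Lean on these libraries where they do the work, as an engineer would, in place of code of your own. Each camera call takes 0.05 s, during which the arm holds its last target. There are 200 camera calls.

## Task

The bench dough moulder has finished for the day and its belt is to be wiped. Take the loose steel crank, push it gently and fully home onto the square end of the spindle on top of the moulder's bridge, and wind it clockwise (seen from above), round and round, until the pressure board comes up snug against its top stop. Feel for the stop and do not force the spindle there, nor jam the crank on; then let go, leaving the crank sitting on the spindle and the other things on the bench where they are.

Things in the scene. Friction and masses are not known exactly. Their poses are not given: they have to be found in the camera images.
- crank: Loose steel crank, 0.5 kg, standing on its hub. Origin: centre of hub's underside; z up, x along the arm to the hand grip. Hub: 34 mm square block, 50 mm tall, sides along x and y. Arm: bar 20 mm wide at heights 38-50 mm, out to x = 97 mm; a round counterweight (32 mm across) at x = -42 mm balances it nearly at the hub.
- socket (a point): Centre of the crank's square socket mouth, in the hub's underside (same place and axes as the crank's origin). Socket 20 mm across flats, flats along the crank's x and y, 28 mm deep, mouth chamfered 1.5 mm.
- hub_mid (a point): Point on the hub's axis 40 mm above its underside: take the hub here from above by its two y sides (34 mm apart, free on both sides).
- grip_mid (a point): In the crank's black hand grip, 85 mm from the hub axis, 82 mm above the hub's underside. The grip is an upright round sleeve, 26 mm diameter, standing 54 to 99 mm above the hub's underside. It revolves freely on its pin, so a gripper holding it need not turn as the crank goes round. 6 to 15 N of push at the stop is snug; over 20 N is forcing.
- spindle: Upright adjusting spindle with a square end. Origin: on its axis, on top of its round shoulder (44 mm diameter), 183 mm above the bench; z up, x and y normal to the square's flats, turning with it. Turns against steady friction, about 0.2 N m (2 to 3 N at the hand grip), and stays where left. Clockwise from above raises the board 8 mm a turn; 1.6 to 2.3 turns are left at the start.
- shaft_top (a point): Centre of the top of the spindle's square end, 25 mm above the shoulder. Square 18.5 mm across flats, top edges chamfered 2.5 mm. The crank fits it in any of four quarter-turn positions, 0.75 mm clearance each side (about 5 degrees of play), and is home when the hub's underside rests on the shoulder.
- board: Pressure board: steel plate 320 x 260 mm under the bridge, moved up and down by the spindle only. Origin: its underside, below the spindle; z up. Two 16 mm guide rods go up from it through the bridge, 100 mm either side of the spindle. Their dark collars meet the bridge's underside at the top stop, which is dead hard and comes with the board's underside somewhere 102 to 105 mm above the bench.
- moulder: Bench dough moulder, fixed. Origin: on the bench below the spindle; x along its belt, away from the robot. Cheeks 384 mm over all in y, 115 mm tall, x = -160 to 380 mm. Steel bridge 64 mm wide spans it at x = 0, top 175 mm above the bench; rod tops end up about 23 mm above that. The infeed head beyond x = 275 mm is 250 mm tall.
- duster: Aluminium flour duster, 60 mm diameter, 84 mm tall. Origin under its centre. To be left alone.
- scraper: Bench scraper with a wooden handle, 98 x 150 mm, lying flat. To be left alone.
- tin: Dark trough-shaped half of a tube-loaf tin, 240 mm long, 90 mm wide, 50 mm tall. To be left alone.
- bowl: Small steel bowl, 120 mm diameter, 55 mm tall. To be left alone.
- spanner: Spanner, 190 mm long, lying flat. To be left alone.
- tub: White plastic tub, 160 x 200 mm, 90 mm tall, open on top. To be left alone.
- oil: Oil jar, 60 mm diameter, 110 mm tall. To be left alone.
Things that resemble listed ones, but are neither listed nor needed, are in the scene too. What is shaped like the crank but blue is not meant.

How it is judged:
By the outcome, as a careful person would: the job done as asked, in the order asked, and still so for the second after the job is handed in, with the robot touching nothing.
It also fails if it takes over 72 s, if anything falls off the work surface, if the arm or the gripper's body presses on something with over 40 N, if the wrist force passes 120 N, or if a joint passes its speed limit or range.

## Working session

There is one attempt and no reset: what is moved stays moved. The work goes in short steps, Python scripts to look and compute and a shell command to move; the robot and the scene stay as the last step left them, time stands still between calls to the robot, and variables do not carry over. Pictures are saved under pics/ and viewed, at most 10 in all, crops included, and the job is handed in when it is done.

```bash
mkdir -p pics; ls; python3 - <<'E'
from plant import get_obs, vision, workorder
import cv2
print(get_obs())
for n in("scene","top"):
    c=vision.capture(n); cv2.imwrite(f"pics/{n}0.png",cv2.resize(c["pixels"][:,:,::-1],(768,576),interpolation=cv2.INTER_CUBIC))
    print(n,{k:v for k,v in c.items() if k!="pixels"})
c=vision.capture("wrist");print({k:v for k,v in c.items() if k!="pixels"})
E
```

```text
pics
{'time': 0.0, 'joint_positions': array([-1.48198332e+00,  3.42720277e-01,  1.52502589e+00, -1.57358888e-05,
        1.27540098e+00, -1.46035089e-01]), 'dq': array([ 0.0007142 ,  0.00190618, -0.00211274,  0.00141689, -0.00048502,
       -0.00049003]), 'tau': array([ 1.89908758e-03, -4.31239414e+01, -2.44221997e+01,  7.19859218e-02,
        5.57304849e-02, -1.20490745e-04]), 'tool_pos': array([ 122.12699359, -510.17286405,  226.04313913]), 'tcp_rot': array([-3.14005251e+00, -2.11318509e-04,  2.34852527e-01]), 'contact_force': array([-0.02716906,  0.18688115, -0.11672155]), 'moment': array([ 0.05412092, -0.0018334 ,  0.01650044]), 'finger_force': 0.0, 'grip_width': 91.54173648667201}
scene {'vfov': 46.60126185317147, 'cx': 258.7887558710827, 'cy': 186.7723786173824, 'dist': array([-0.12425774,  0.        ,  0.        ,  0.        ,  0.        ]), 'pose': array([[ 4.67219807e-01, -6.88205947e-01,  5.55047949e-01,
         1.46136743e+03],
       [ 8.84141194e-01,  3.63699481e-01, -2.93286611e-01,
        -4.61261109e+02],
       [-2.90606518e-05,  6.27770071e-01,  7.78398829e-01,
  
[... 437 characters left out ...]
95175e+01],
       [ 9.62383386e-03,  1.94468959e-01,  9.80861461e-01,
         1.53858889e+03],
       [ 0.00000000e+00,  0.00000000e+00,  0.00000000e+00,
         1.00000000e+00]])}
{'vfov': 62.05233114795619, 'cx': 255.90315987291692, 'cy': 188.3569500942791, 'dist': array([-0.02115604,  0.        ,  0.        ,  0.        ,  0.        ]), 'T_tool_cam': array([[ 1.50851021e-03,  9.56104179e-01,  2.93023077e-01,
         8.01373964e+01],
       [ 9.99998404e-01, -1.72265345e-03,  4.72755791e-04,
         1.88095653e-01],
       [ 9.56781003e-04,  2.93021897e-01, -9.56105252e-01,
        -1.56745051e+02],
       [ 0.00000000e+00,  0.00000000e+00,  0.00000000e+00,
         1.00000000e+00]])}
```

View pics/scene0.png

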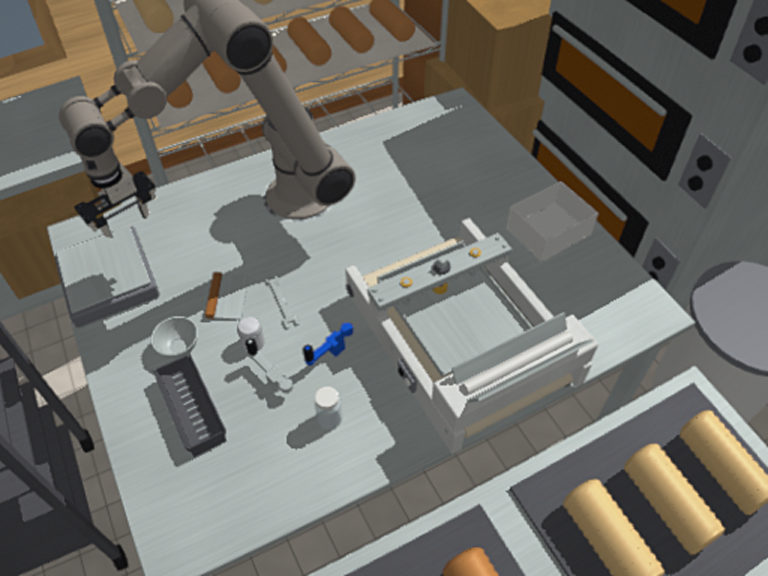

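View pics/top0.png

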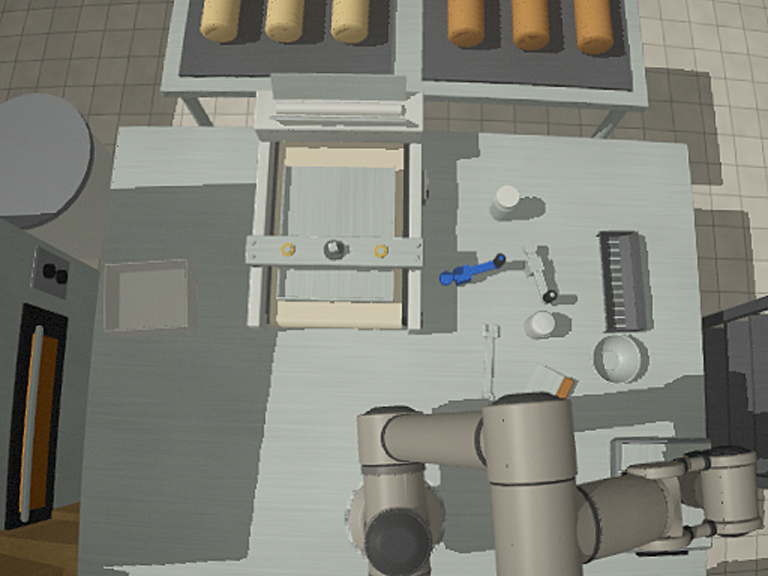

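The scene view shows the steel crank with its grip at (252,346) and counterweight at (286,383), the blue decoy at (328,343), and the spindle at (442,266). In the top view the grip is at (550,296), the counterweight near (531,252), and the spindle at (335,247).

```bash
cat > h.py <<'E'
import numpy as np, cv2
from scipy.spatial.transform import Rotation as R
from scipy.optimize import least_squares
from plant import get_obs, vision
def toolT(o=None):
    o=o or get_obs(); T=np.eye(4); T[:3,:3]=R.from_euler('xyz',o["tcp_rot"]).as_matrix(); T[:3,3]=o["tool_pos"]; return T
def cap(n):
    T=toolT(); c=vision.capture(n)
    if n=="wrist": c["pose"]=T@c["T_tool_cam"]
    f=c["pixels"].shape[0]/2/np.tan(np.radians(c["vfov"]/2)); c["K"]=np.array([[f,0,c["cx"]],[0,f,c["cy"]],[0,0,1]]); return c
F=np.diag([1.,-1,-1])
def proj(c,P):
    P=np.atleast_2d(np.asarray(P,float)); q=(P-c["pose"][:3,3])@c["pose"][:3,:3]@F
    return cv2.projectPoints(q.reshape(-1,1,3),np.zeros(3),np.zeros(3),c["K"],c["dist"])[0][:,0]
def ray(c,px):
    u=cv2.undistortPoints(np.array(px,float).reshape(1,1,2),c["K"],c["dist"])[0,0]
    return c["pose"][:3,3], c["pose"][:3,:3]@(F@np.array([u[0],u[1],1.]))
def onz(c,px,z):
    o,d=ray(c,px); return o+d*(z-o[2])/d[2]
def tri(obs):  # [(cam,px)...]
    r=least_squares(lambda X:np.concatenate([proj(c,X)[0]-p for c,p in obs]),onz(*obs[0],50)); return r.x,np.sqrt(np.mean(r.fun**2))
def goto(p,yaw,o=None):  # dp (m), rotvec in tool axes from measured pose, tool down
    T=toolT(o); Rt=(R.from_euler('xyz',[np.pi,0,yaw])).as_matrix()
    print("dp",np.round(T[:3,:3].T@(np.array(p)-T[:3,3])/1000,4),"rot",np.round(R.from_matrix(T[:3,:3].T@Rt).as_rotvec(),4))
E
python3 - <<'E'
from h import *
s,t=cap("scene"),cap("top")
f=lambda a:np.array(a)/1.5
for n,a,b in (("grip",(252,344),(550,295)),("cw",(286,383),(531,252)),("spindle",(442,264),(335,246)),("rodL",(475,252),(288,249)),("rodR",(405,282),(381,251))):
    print(n,tri([(s,f(a)),(t,f(b))]))
print(get_obs()["tcp_rot"])
E
```

```text
grip (array([ 513.53723678, -338.68314172,   85.47472558]), np.float64(0.48428399498669183))
cw (array([ 625.9587631 , -303.83205991,   41.52604399]), np.float64(0.9655989457958812))
spindle (array([586.16856291, 147.37494851, 193.56644446]), np.float64(0.47912178061629734))
rodL (array([580.60639504, 249.29365961, 178.4508975 ]), np.float64(0.3722447940256939))
rodR (array([581.80943243,  48.42662169, 176.43337265]), np.float64(0.20616763671392685))
[-3.14095001e+00 -7.30142321e-05  2.34782827e-01]
```

```bash
python3 - <<'E'
from h import *
s,t=cap("scene"),cap("top")
f=lambda a:np.array(a)/1.5
for n,a,b in (("bluegrip",(308,350),(500,258)),("bluecw",(347,329),(446,279)),("duster/oil near",(249,322),(541,319)),("oil",(327,393),(507,193))):
    print(n,tri([(s,f(a)),(t,f(b))]))
goto([600,-340,260],0.297)
E
```

```text
bluegrip (array([ 595.83923493, -223.7762521 ,   89.04641471]), np.float64(0.26966708846711956))
bluecw (array([ 553.38097234, -103.12110117,   42.11476081]), np.float64(0.489760569957471))
duster/oil near (array([ 455.24904008, -318.73884066,   92.10142525]), np.float64(0.33659460534369484))
oil (array([ 742.03930865, -236.95148978,  121.26758485]), np.float64(0.08164870357414575))
dp [ 0.5044 -0.0547 -0.0334] rot [-0.0002 -0.     -0.0622]
```

```bash
python3 -m pendant '{"dp":[[0.06,-0.007,-0.01],[0.12,-0.014,-0.015],[0.18,-0.02,-0.02],[0.24,-0.027,-0.033],[0.3,-0.033,-0.033],[0.36,-0.04,-0.033],[0.42,-0.046,-0.033],[0.47,-0.052,-0.033]],"rotation":[[0,0,-0.01],[0,0,-0.02],[0,0,-0.03],[0,0,-0.04],[0,0,-0.05],[0,0,-0.062],[0,0,-0.062],[0,0,-0.062]]}'
python3 -m pendant '{"dp":[[0.034,0,0],[0.034,0,0],[0.034,0,0]],"rotation":[[0,0,0],[0,0,0],[0,0,0]]}'
python3 - <<'E'
from h import *
c=cap("wrist"); cv2.imwrite("pics/w1.png",cv2.resize(c["pixels"][:,:,::-1],(768,576),interpolation=cv2.INTER_CUBIC)); np.save("w1.npy",c,allow_pickle=True)
o=get_obs();print(o["time"],o["tool_pos"],o["tcp_rot"])
E
```

```text
time: 1.35
tool_pos: [569.2, -349.5, 259.5]
tcp_rot: [3.142, 0.0, 0.298]
contact_force: [0.4, -1.2, 0.2]
grip_width: 91.8
finger_force: 0.0
time: 1.72
tool_pos: [599.0, -341.0, 259.4]
tcp_rot: [-3.141, 0.001, 0.297]
contact_force: [-0.2, 0.2, 0.2]
grip_width: 91.7
finger_force: 0.0
1.775 [ 598.71776527 -341.36531174  259.75323322] [-3.14157621e+00  5.96531059e-04  2.95853154e-01]
```

View pics/w1.png

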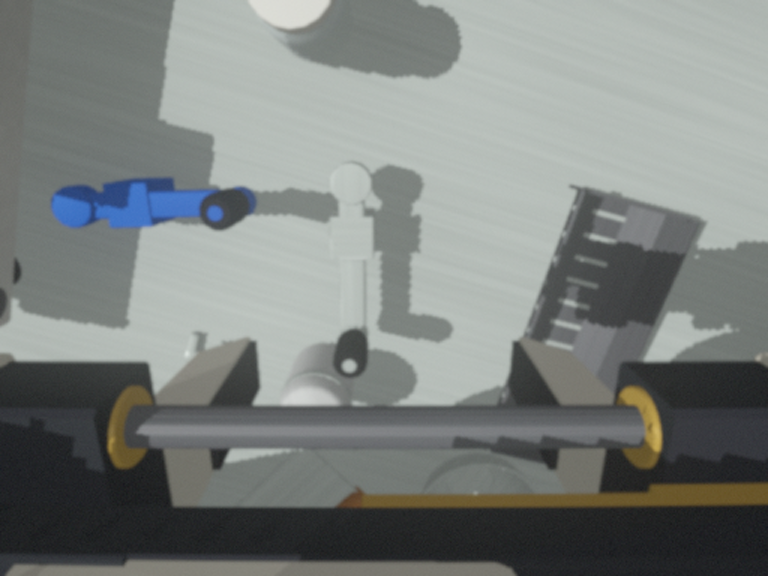

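The wrist view shows the steel crank lying along the tool's x axis: counterweight (350,184), hub top about (331–374, 214–258), grip cap (349,366). The blue crank's grip is at (217,209), close to where the gripper body would come down.

```bash
python3 -m pendant '{"dp":[[0.006,-0.019,0.015],[0.012,-0.038,0.03],[0.012,-0.038,0.03],[0.012,-0.038,0.03]],"rotation":[[0,0,0],[0,0,0],[0,0,0],[0,0,0]]}'
python3 - <<'E'
from h import *
c=cap("wrist"); cv2.imwrite("pics/w2.png",cv2.resize(c["pixels"][:290,:,::-1],(795,450),interpolation=cv2.INTER_CUBIC)); np.save("w2.npy",c,allow_pickle=True)
o=get_obs();print(o["time"],o["tool_pos"],o["tcp_rot"])
E
```

```text
time: 2.28
tool_pos: [599.7, -302.3, 230.9]
tcp_rot: [3.14, -0.001, 0.296]
contact_force: [0.8, -0.5, 0.9]
grip_width: 91.9
finger_force: 0.0
2.325 [ 599.88684258 -302.35600792  230.90095348] [ 3.13970848e+00 -9.49894004e-04  2.95520289e-01]
```

View pics/w2.png

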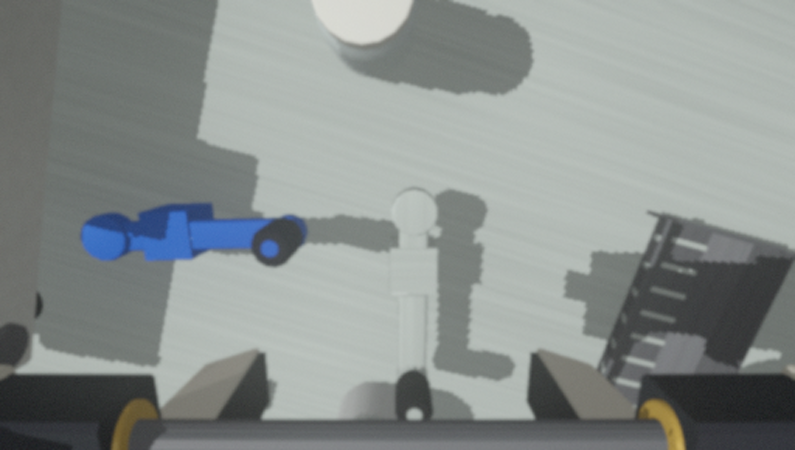

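```bash
cat >> h.py <<'E'
def load(n): return np.load(n,allow_pickle=True).item()
E
python3 - <<'E'
from h import *
a,b=load("w1.npy"),load("w2.npy")
f=lambda p,s:(np.array(p)+.5)/s-.5
P={}
for n,p,q in (("cw",(350.5,184),(414,212)),("hub",(352,236),(413.5,272.5)),("cap",(349,366),(414,413)),("bluecap",(215,213.5),(269,249.5))):
    P[n]=tri([(a,f(p,1.5)),(b,f(q,1.552))]); print(n,P[n], onz(a,f(p,1.5),50),onz(b,f(q,1.552),50), onz(b,f(q,1.552),99))
E
```

```text
cw (array([ 635.31224825, -303.42145952,   49.09848495]), np.float64(0.19170364679788418)) [ 635.09935516 -303.42007906   50.        ] [ 635.69469882 -303.3803177    50.        ] [ 641.57754384 -299.82940738   99.        ]
hub (array([ 597.46473731, -315.32432319,   56.09414118]), np.float64(0.6008229934170654)) [ 597.1679458  -315.45569414   50.        ] [ 595.10878166 -315.86850261   50.        ] [ 606.88023509 -310.50568225   99.        ]
cap (array([ 511.4992776 , -340.91594037,   92.49771676]), np.float64(0.45070058205401203)) [ 489.03788449 -343.71449256   50.        ] [ 488.56541399 -350.02314455   50.        ] [ 515.79523856 -339.70482915   99.        ]
bluecap (array([ 595.10115823, -223.95762052,   97.89909451]), np.float64(0.1401585254932561)) [ 583.1827819 -209.901215    50.       ] [ 581.48353299 -214.81976501   50.        ] [ 595.23187297 -224.11810024   99.        ]
```

```bash
python3 - <<'E'
from h import *
goto([596,-315.5,37.5],0.296)
E
```

```text
dp [-0.0077  0.0111  0.1934] rot [ 0.0019 -0.0009 -0.0005]
```

```bash
python3 -m pendant '{"dp":[[-0.004,0.006,0.03],[-0.008,0.011,0.08],[-0.008,0.011,0.12],[-0.008,0.011,0.15],[-0.008,0.011,0.175],[-0.008,0.011,0.19],[-0.008,0.011,0.193],[-0.008,0.011,0.193]],"rotation":[[0.002,-0.001,0],[0.002,-0.001,0],[0.002,-0.001,0],[0.002,-0.001,0],[0.002,-0.001,0],[0.002,-0.001,0],[0.002,-0.001,0],[0.002,-0.001,0]]}' 0.06
python3 - <<'E'
from h import *
c=cap("wrist"); cv2.imwrite("pics/w3.png",cv2.resize(c["pixels"][:,:,::-1],(768,576),interpolation=cv2.INTER_CUBIC))
o=get_obs();print(o["time"],o["tool_pos"],o["tcp_rot"],o["contact_force"])
E
```

```text
time: 3.32
tool_pos: [596.1, -314.3, 37.6]
tcp_rot: [-3.141, 0.0, 0.297]
contact_force: [-0.4, 0.1, -0.4]
grip_width: 59.9
finger_force: 0.0
3.375 [ 596.22217294 -314.3548826    37.96103945] [-3.14131447e+00 -2.49439166e-04  2.96696410e-01] [0.05681334 0.31353676 1.04360857]
```

View pics/w3.png

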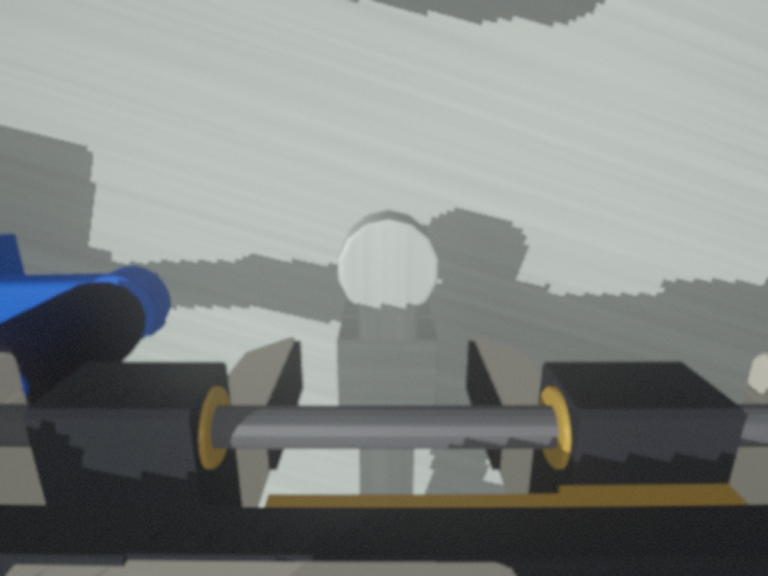

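The hub is centred between the pads and the blue grip clears the fingers; closing and lifting a little.

```bash
python3 -m pendant '{"dp":[[0,0,0],[0,0,0],[0,0,0],[0,0,0],[0,0,0]],"rotation":[[0,0,0],[0,0,0],[0,0,0],[0,0,0],[0,0,0]]}' 0.02
python3 -m pendant '{"dp":[[0,0,-0.005],[0,0,-0.015],[0,0,-0.03],[0,0,-0.04],[0,0,-0.04]],"rotation":[[0,0,0],[0,0,0],[0,0,0],[0,0,0],[0,0,0]]}'
python3 - <<'E'
from h import *
c=cap("wrist"); cv2.imwrite("pics/w4.png",cv2.resize(c["pixels"][:,:,::-1],(768,576),interpolation=cv2.INTER_CUBIC)); np.save("w4.npy",c,allow_pickle=True)
o=get_obs();print(o["time"],o["tool_pos"],o["tcp_rot"],o["contact_force"],o["moment"])
E
```

```text
time: 4.0
tool_pos: [595.9, -314.2, 37.1]
tcp_rot: [-3.141, 0.0, 0.297]
contact_force: [0.5, -0.6, 2.0]
grip_width: 33.9
finger_force: 30.0
time: 4.62
tool_pos: [596.3, -314.3, 78.3]
tcp_rot: [3.141, -0.001, 0.297]
contact_force: [-0.5, -0.8, -5.1]
grip_width: 33.5
finger_force: 30.0
4.675 [ 595.84814685 -313.92965104   77.37282712] [-3.14042583e+00  3.69364788e-04  2.96802412e-01] [-0.49891447 -0.13226484 -4.26982209] [ 0.03594273 -0.02969164 -0.00592901]
```

View pics/w4.png

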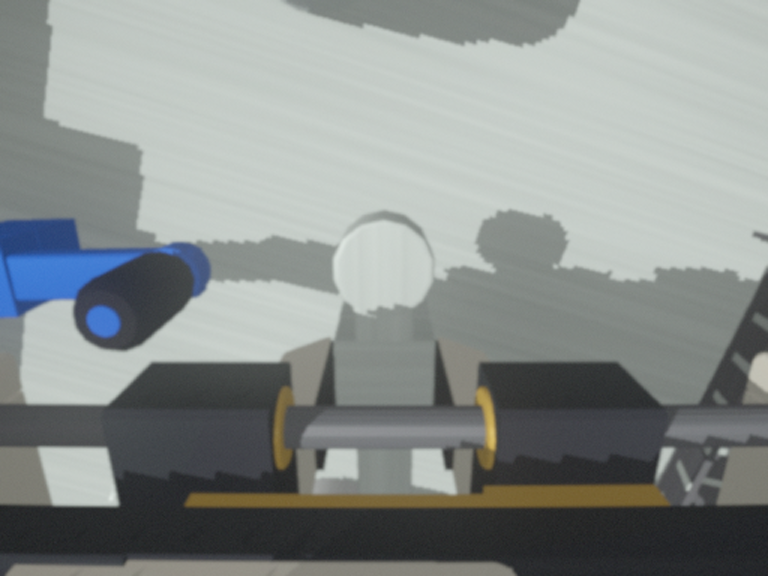

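The crank is held level and square (counterweight at (384,265)) and weighs about 5 N. Raising it and carrying it to where the camera looks down at the spindle.

```bash
python3 -m pendant '{"dp":[[0,0,-0.03],[0,0,-0.07],[0,0,-0.11],[0,0,-0.15],[0.001,-0.02,-0.175],[0.003,-0.05,-0.185],[0.006,-0.09,-0.185],[0.009,-0.135,-0.185]],"rotation":[[0,0,0],[0,0,0],[0,0,0],[0,0,0],[0,0,0.02],[0,0,0.04],[0,0,0.06],[0,0,0.08]]}'
python3 -m pendant '{"dp":[[0.000,-0.05,0],[0.0,-0.1,0],[0.0,-0.15,0],[0,-0.2,0],[-0.001,-0.25,0],[-0.001,-0.295,0],[-0.001,-0.325,0],[-0.001,-0.335,0]],"rotation":[[0,0,0.03],[0,0,0.06],[0,0,0.09],[0,0,0.12],[0,0,0.15],[0,0,0.18],[0,0,0.2],[0,0,0.217]]}'
python3 -m pendant '{"dp":[[0,0,0],[0,0,0]],"rotation":[[0,0,0],[0,0,0]]}'
python3 - <<'E'
from h import *
c=cap("wrist"); cv2.imwrite("pics/w5.png",cv2.resize(c["pixels"][:,:,::-1],(768,576),interpolation=cv2.INTER_CUBIC)); np.save("w5.npy",c,allow_pickle=True)
o=get_obs();print(o["time"],o["tool_pos"],o["tcp_rot"],o["contact_force"],o["joint_positions"])
a=load("w4.npy"); T=np.linalg.inv(a["pose"]@np.linalg.inv(a["T_tool_cam"]))
c4=dict(a);c4["pose"]=a["T_tool_cam"]
print("cw in tool",onz(c4,(np.array([384,264.])+.5)/1.5-.5,-12.5))
print("spindle px",(proj(c,[[586,147,208]])+.5)*1.5-.5)
E
```

```text
time: 5.68
tool_pos: [564.4, -181.4, 261.3]
tcp_rot: [-3.139, 0.002, 0.215]
contact_force: [-0.3, 0.4, -4.6]
grip_width: 33.7
finger_force: 30.0
time: 6.68
tool_pos: [491.2, 146.0, 262.3]
tcp_rot: [-3.14, 0.002, 0.001]
contact_force: [0.1, -1.0, -4.4]
grip_width: 33.7
finger_force: 30.0
time: 6.92
tool_pos: [492.3, 143.5, 262.4]
tcp_rot: [-3.141, 0.002, -0.001]
contact_force: [0.2, -0.3, -3.6]
grip_width: 33.6
finger_force: 30.0
6.975 [492.33998136 143.46063075 262.44421734] [-3.14045020e+00  1.71543393e-03 -1.42095469e-03] [-0.11754569  0.17021934 -4.28262935] [1.33142035e-01 2.94084686e-01 1.49289525e+00 1.39425336e-03
 1.35615958e+00 1.70506228e+00]
cw in tool [ 42.04337775   0.11157889 -12.5       ]
spindle px [[375.97647091 102.00894948]]
```

View pics/w5.png

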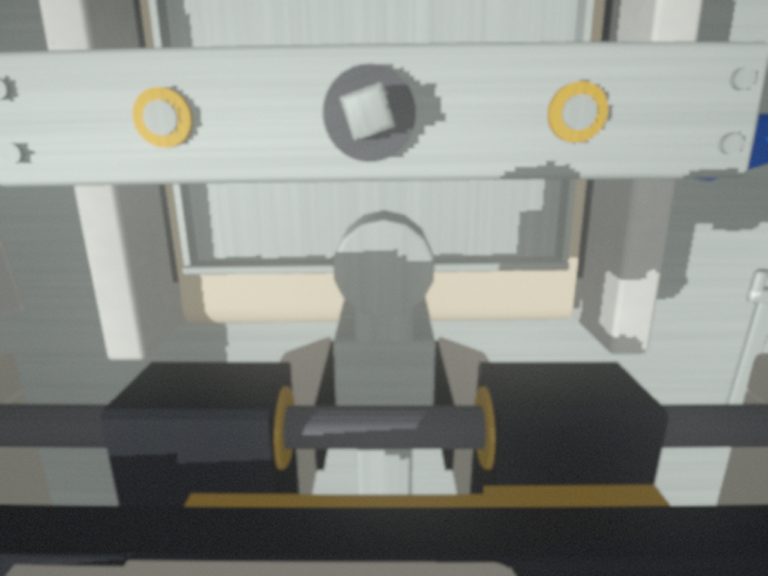

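The spindle's square shows at (366,110) inside its shoulder (368,112), turned by about 15–20° from the image axes, with the rods at (162,117) and (578,111). Taking a second, shifted view and zooming both.

```bash
python3 -m pendant '{"dp":[[-0.003,-0.012,0.01],[-0.005,-0.025,0.02],[-0.005,-0.025,0.02],[-0.005,-0.025,0.02]],"rotation":[[0,0,0],[0,0,0],[0,0,0],[0,0,0]]}'
python3 - <<'E'
from h import *
c=cap("wrist"); np.save("w6.npy",c,allow_pickle=True); a=load("w5.npy")
ims=[]
for k in (a,c):
    p=np.round(proj(k,[587,145,203])[0]).astype(int)-[30,32]; p=np.maximum(p,0); print(p)
    ims.append(cv2.resize(k["pixels"][p[1]:p[1]+60,p[0]:p[0]+60,::-1],(400,400),interpolation=cv2.INTER_CUBIC))
cv2.imwrite("pics/w6.png",np.hstack(ims)); o=get_obs(); print(o["time"],o["tool_pos"],o["tcp_rot"])
E
```

```text
time: 7.48
tool_pos: [487.0, 169.8, 242.6]
tcp_rot: [-3.14, 0.002, 0.001]
contact_force: [0.7, 0.3, -4.3]
grip_width: 33.6
finger_force: 30.0
[224  35]
[270  23]
7.525 [487.21095864 169.59888    242.80897002] [-3.14024965e+00  1.06115028e-03  1.46687957e-04]
```

View pics/w6.png

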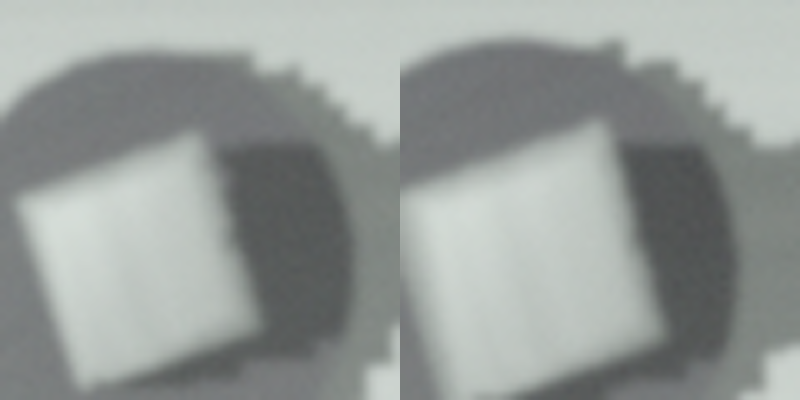

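```bash
python3 - <<'E'
from h import *
a,b=load("w5.npy"),load("w6.npy"); k=400/60
m=lambda p,o:(np.array(p,float)+.5)/k-.5+np.array(o)
L=[(18,200),(198,132),(262,330),(83,390)]
W=np.array([onz(a,m(p,(224,35)),205.5) for p in L]); print(W)
print("centre L",W.mean(0), [np.degrees(np.arctan2(*(W[(i+1)%4]-W[i])[[1,0]])) for i in range(4)], [np.linalg.norm(W[(i+1)%4]-W[i]) for i in range(4)])
Rr=[(4,187),(207,120),(268,340)]
V=np.array([onz(b,m(p,(270,23)),205.5) for p in Rr]); print("centre R",(V[0]+V[2])/2,[np.degrees(np.arctan2(*(V[(i+1)]-V[i])[[1,0]])) for i in range(2)],[np.linalg.norm(V[(i+1)]-V[i]) for i in range(2)])
print(tri([(a,m(np.mean(L,0),(224,35))),(b,m((136,263.5),(270,23)))]))
# rods
f=lambda p:(np.array(p)+.5)/1.5-.5
print("rod mid",[onz(a,f(p),z) for p,z in (((162,117),178),((578,111),178))])
E
```

```text
[[588.09517466 162.22428692 205.5       ]
 [594.05423132 145.27591719 205.5       ]
 [576.40937368 139.19019986 205.5       ]
 [570.88811817 156.39844998 205.5       ]]
centre L [582.36172446 150.77221349 205.5       ] [np.float64(-70.62829605658366), np.float64(-160.970668735492), np.float64(107.78880349525079), np.float64(18.704689208403824)] [np.float64(17.96545554297474), np.float64(18.664858868016708), np.float64(18.072302972152205), np.float64(18.166539816058382)]
centre R [582.69529237 150.5791858  205.5       ] [np.float64(-72.67495406167497), np.float64(-161.1203112162473)] [np.float64(17.719169373982126), np.float64(18.416782285246263)]
(array([582.55227153, 150.76692814, 206.61849138]), np.float64(0.15295579608177262))
rod mid [array([581.45105887, 250.19881152, 178.        ]), array([584.16156787,  51.27290887, 178.        ])]
```

```bash
python3 - <<'E'
from h import *
goto([582.5,150.7,262],0.323)
E
```

```text
dp [ 0.0953  0.0189 -0.0193] rot [-0.0015  0.0008 -0.3229]
```

```bash
python3 -m pendant '{"dp":[[0,0,-0.019],[0.01,0.002,-0.0195],[0.035,0.007,-0.0195],[0.06,0.012,-0.0195],[0.08,0.016,-0.0195],[0.0953,0.019,-0.0195],[0.0953,0.019,-0.0195],[0.0953,0.019,-0.0195]],"rotation":[[0,0,0],[0,0,-0.06],[0,0,-0.12],[0,0,-0.18],[0,0,-0.25],[-0.0015,0.001,-0.323],[-0.0015,0.001,-0.323],[-0.0015,0.001,-0.323]]}'
python3 - <<'E'
from h import *
o=get_obs();print(o["tool_pos"],o["tcp_rot"])
goto([582.5,150.7,246],0.323)
E
```

```text
time: 8.52
tool_pos: [581.9, 150.5, 261.9]
tcp_rot: [-3.141, 0.001, 0.321]
contact_force: [0.3, -0.3, -4.2]
grip_width: 33.8
finger_force: 30.0
[581.87902035 150.49884406 261.94728915] [-3.14105474e+00  7.41677081e-04  3.21398670e-01]
dp [0.0007 0.     0.0159] rot [-0.0005  0.0007 -0.0016]
```

Now lowering in small steps, watching the force.

```bash
python3 -m pendant '{"dp":[[0.0003,0,0.006],[0.0005,0,0.011],[0.0005,0,0.014],[0.0005,0,0.016]],"rotation":[[0,0,0],[0,0,0],[0,0,0],[0,0,0]]}'
python3 -m pendant '{"dp":[[0,0,0.001],[0,0,0.002],[0,0,0.003],[0,0,0.004]],"rotation":[[0,0,0],[0,0,0],[0,0,0],[0,0,0]]}'
```

```text
time: 9.02
tool_pos: [582.7, 150.8, 245.7]
tcp_rot: [-3.141, 0.0, 0.323]
contact_force: [-1.4, 0.2, -3.7]
grip_width: 33.3
finger_force: 30.0
time: 9.52
tool_pos: [582.8, 150.7, 241.9]
tcp_rot: [-3.141, 0.0, 0.323]
contact_force: [-0.5, 0.0, -3.1]
grip_width: 33.3
finger_force: 30.0
```

```bash
python3 -m pendant '{"dp":[[0,0,0.001],[0,0,0.002],[0,0,0.003],[0,0,0.004],[0,0,0.004]],"rotation":[[0,0,0],[0,0,0],[0,0,0],[0,0,0],[0,0,0]]}'
```

```text
time: 10.15
tool_pos: [582.8, 150.7, 237.8]
tcp_rot: [-3.141, 0.0, 0.323]
contact_force: [-0.2, 0.1, -3.7]
grip_width: 33.9
finger_force: 30.0
```

```bash
python3 -m pendant '{"dp":[[0,0,0.001],[0,0,0.002],[0,0,0.003],[0,0,0.004],[0,0,0.004]],"rotation":[[0,0,0],[0,0,0],[0,0,0],[0,0,0],[0,0,0]]}'
```

```text
time: 10.78
tool_pos: [582.8, 150.7, 233.9]
tcp_rot: [-3.141, 0.0, 0.323]
contact_force: [0.2, 0.5, -4.5]
grip_width: 33.9
finger_force: 30.0
```

```bash
python3 -m pendant '{"dp":[[0,0,0.0015],[0,0,0.003],[0,0,0.0045],[0,0,0.006],[0,0,0.006]],"rotation":[[0,0,0],[0,0,0],[0,0,0],[0,0,0],[0,0,0]]}'
python3 -m pendant '{"dp":[[0,0,0.001],[0,0,0.002],[0,0,0.003],[0,0,0.004],[0,0,0.004]],"rotation":[[0,0,0],[0,0,0],[0,0,0],[0,0,0],[0,0,0]]}'
```

```text
time: 11.4
tool_pos: [582.8, 150.7, 227.8]
tcp_rot: [-3.141, 0.0, 0.323]
contact_force: [0.3, 0.2, -3.9]
grip_width: 33.8
finger_force: 30.0
time: 12.02
tool_pos: [582.8, 150.7, 223.9]
tcp_rot: [-3.141, 0.0, 0.323]
contact_force: [-0.3, 0.7, -3.9]
grip_width: 33.4
finger_force: 30.0
```

```bash
python3 -m pendant '{"dp":[[0,0,0.0005],[0,0,0.001],[0,0,0.0015],[0,0,0.0015]],"rotation":[[0,0,0],[0,0,0],[0,0,0],[0,0,0]]}'
```

```text
time: 12.52
tool_pos: [582.8, 150.7, 222.4]
tcp_rot: [-3.141, 0.0, 0.323]
contact_force: [-0.9, -0.3, -4.6]
grip_width: 33.6
finger_force: 30.0
```

Expecting the shoulder at TCP z ≈ 220.5; going in half-millimetre rows.

```bash
python3 -m pendant '{"dp":[[0,0,0.0004],[0,0,0.0008],[0,0,0.001],[0,0,0.001]],"rotation":[[0,0,0],[0,0,0],[0,0,0],[0,0,0]]}'
python3 -m pendant '{"dp":[[0,0,0.0003],[0,0,0.0005],[0,0,0.0005]],"rotation":[[0,0,0],[0,0,0],[0,0,0]]}'
```

```text
time: 13.02
tool_pos: [582.8, 150.7, 221.5]
tcp_rot: [-3.141, 0.0, 0.323]
contact_force: [0.7, 0.9, -4.7]
grip_width: 33.4
finger_force: 30.0
time: 13.4
tool_pos: [582.8, 150.7, 220.9]
tcp_rot: [-3.141, 0.0, 0.323]
contact_force: [0.4, 0.2, -4.3]
grip_width: 33.8
finger_force: 30.0
```

```bash
python3 -m pendant '{"dp":[[0,0,0.0003],[0,0,0.0005],[0,0,0.0005]],"rotation":[[0,0,0],[0,0,0],[0,0,0]]}'
```

```text
time: 13.78
tool_pos: [582.8, 150.7, 220.5]
tcp_rot: [-3.141, 0.0, 0.323]
contact_force: [0.2, -0.9, -4.6]
grip_width: 33.6
finger_force: 30.0
```

```bash
python3 -m pendant '{"dp":[[0,0,0.0003],[0,0,0.0005],[0,0,0.0005]],"rotation":[[0,0,0],[0,0,0],[0,0,0]]}'
```

```text
time: 14.15
tool_pos: [582.9, 150.7, 220.2]
tcp_rot: [-3.141, -0.0, 0.323]
contact_force: [0.2, 0.0, -2.5]
grip_width: 33.2
finger_force: 30.0
```

```bash
python3 -m pendant '{"dp":[[0,0,0.0003],[0,0,0.0005],[0,0,0.0005]],"rotation":[[0,0,0],[0,0,0],[0,0,0]]}'
```

```text
time: 14.52
tool_pos: [583.0, 150.7, 220.1]
tcp_rot: [-3.141, -0.001, 0.323]
contact_force: [-1.4, 0.7, 2.8]
grip_width: 33.6
finger_force: 30.0
```

```bash
python3 -m pendant '{"dp":[[0,0,0.0003],[0,0,0.0005],[0,0,0.0005]],"rotation":[[0,0,0],[0,0,0],[0,0,0]]}'
```

```text
time: 14.9
tool_pos: [583.1, 150.7, 220.1]
tcp_rot: [3.142, -0.001, 0.323]
contact_force: [-1.7, -0.7, 7.3]
grip_width: 33.9
finger_force: 30.0
```

Home on the shoulder (hard contact at z ≈ 220.1, 7 N). Letting go of the hub and going over the hand grip.

```bash
python3 -m pendant '{"dp":[[0,0,-0.0008],[0,0,-0.0008],[0,0,-0.0008],[0,0,-0.0008]],"rotation":[[0,0,0],[0,0,0],[0,0,0],[0,0,0]]}' 0.065
python3 -m pendant '{"dp":[[0,0,-0.01],[0,0,-0.03],[0,0,-0.06],[0,0,-0.085],[-0.02,0,-0.089],[-0.045,0,-0.089],[-0.045,0,-0.089],[-0.045,0,-0.089]],"rotation":[[0,0,0],[0,0,0],[0,0,0],[0,0,0],[0,0,0],[0,0,0],[0,0,0],[0,0,0]]}'
python3 - <<'E'
from h import *
c=cap("wrist"); np.save("w7.npy",c,allow_pickle=True); cv2.imwrite("pics/w7.png",cv2.resize(c["pixels"][:,:,::-1],(768,576),interpolation=cv2.INTER_CUBIC))
g=np.array([583,150.7])+85*np.array([np.cos(np.pi+.323),np.sin(np.pi+.323)])
print(g,(proj(c,[[*g,282],[583,150.7,233]])+.5)*1.5-.5); goto([*g,246],0.323)
E
```

```text
time: 15.4
tool_pos: [582.8, 150.7, 219.5]
tcp_rot: [-3.141, 0.001, 0.323]
contact_force: [1.0, -0.5, 0.8]
grip_width: 64.2
finger_force: 0.0
time: 16.4
tool_pos: [540.8, 136.5, 309.3]
tcp_rot: [-3.141, -0.001, 0.323]
contact_force: [-0.1, -0.2, -0.1]
grip_width: 65.1
finger_force: 0.0
[502.3955669 123.719908 ] [[383.48778656 421.71859247]
 [383.85242031 212.64593622]]
dp [-0.0406 -0.      0.063 ] rot [-0.0002 -0.0005 -0.0002]
```

View pics/w7.png

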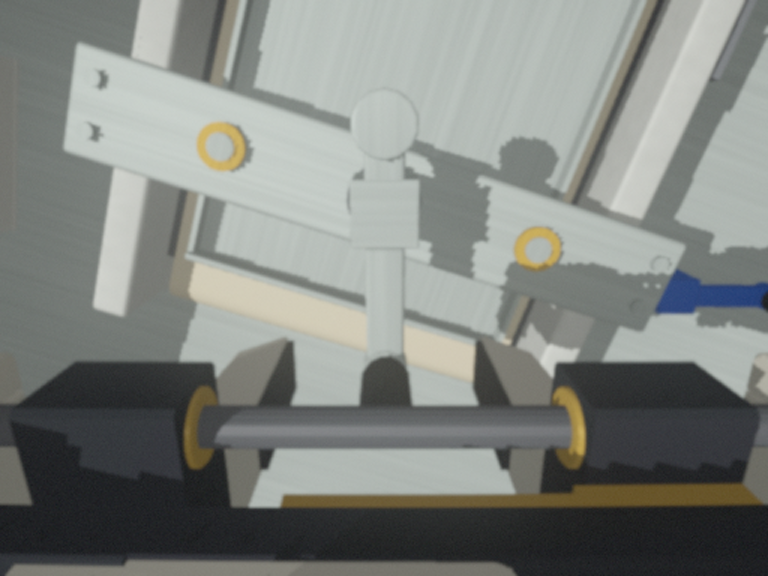

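The crank sits upright and square on the spindle (hub centre (384,213), as predicted), and the grip is straight behind it at (385,385). Now going down onto the grip and closing.

```bash
python3 -m pendant '{"dp":[[-0.02,0,0],[-0.0405,0,0],[-0.0405,0,0.015],[-0.0405,0,0.035],[-0.0405,0,0.053],[-0.0405,0,0.063],[-0.0405,0,0.063]],"rotation":[[0,0,0],[0,0,0],[0,0,0],[0,0,0],[0,0,0],[0,0,0],[0,0,0]]}'
python3 -m pendant '{"dp":[[0,0,0],[0,0,0],[0,0,0],[0,0,0]],"rotation":[[0,0,0],[0,0,0],[0,0,0],[0,0,0]]}' 0.015
python3 - <<'E'
from h import *
o=get_obs();print(o["tool_pos"],o["tcp_rot"])
# circle rows: clockwise from above, crank angle phi0 -> phi0-d ; dp in tool axes
def circ(d,c=np.array([583,150.7]),yaw=.323):
    a=np.array(d); th=np.pi-0  # crank angle relative to tool x axis = pi at start
    # tool frame: x along yaw, y = right-handed flipped (world angle phi rel. to tool x -> (cos,-sin))
    ph=np.pi-a; return np.round(np.c_[.085*np.cos(ph)+.085,-.085*np.sin(ph)],4)
print(circ(np.radians(np.arange(0,361,11.25))).tolist())
E
```

```text
time: 17.32
tool_pos: [501.8, 123.6, 245.2]
tcp_rot: [-3.141, 0.002, 0.323]
contact_force: [-0.3, -0.2, 0.9]
grip_width: 64.9
finger_force: 0.0
time: 17.82
tool_pos: [501.8, 123.6, 246.0]
tcp_rot: [-3.141, -0.0, 0.323]
contact_force: [-0.2, -0.3, -0.4]
grip_width: 29.4
finger_force: 0.0
[501.78425113 123.58627676 246.01030716] [-3.14138446e+00 -2.00083596e-04  3.22816688e-01]
[[0.0, -0.0], [0.0016, -0.0166], [0.0065, -0.0325], [0.0143, -0.0472], [0.0249, -0.0601], [0.0378, -0.0707], [0.0525, -0.0785], [0.0684, -0.0834], [0.085, -0.085], [0.1016, -0.0834], [0.1175, -0.0785], [0.1322, -0.0707], [0.1451, -0.0601], [0.1557, -0.0472], [0.1635, -0.0325], [0.1684, -0.0166], [0.17, -0.0], [0.1684, 0.0166], [0.1635, 0.0325], [0.1557, 0.0472], [0.1451, 0.0601], [0.1322, 0.0707], [0.1175, 0.0785], [0.1016, 0.0834], [0.085, 0.085], [0.0684, 0.0834], [0.0525, 0.0785], [0.0378, 0.0707], [0.0249, 0.0601], [0.0143, 0.0472], [0.0065, 0.0325], [0.0016, 0.0166], [0.0, 0.0]]
```

```bash
python3 -m pendant '{"dp":[[0,0,0],[0,0,0]],"rotation":[[0,0,0],[0,0,0]]}'
python3 -m pendant '{"dp":[[0.0004,-0.0083,0],[0.0016,-0.0166,0],[0.0037,-0.0247,0],[0.0065,-0.0325,0]],"rotation":[[0,0,0],[0,0,0],[0,0,0],[0,0,0]]}'
```

```text
time: 18.08
tool_pos: [501.7, 123.6, 245.9]
tcp_rot: [-3.141, 0.0, 0.323]
contact_force: [0.1, 0.0, 1.1]
grip_width: 25.0
finger_force: 30.0
time: 18.58
tool_pos: [497.9, 156.9, 245.8]
tcp_rot: [3.141, -0.0, 0.323]
contact_force: [4.3, -3.3, -2.0]
grip_width: 25.9
finger_force: 30.0
```

```bash
python3 -m pendant '{"dp":[[0.0082,-0.0147,0],[0.0188,-0.0276,0],[0.0317,-0.0382,0],[0.0464,-0.046,0],[0.0623,-0.0509,0],[0.0789,-0.0525,0]],"rotation":[[0,0,0],[0,0,0],[0,0,0],[0,0,0],[0,0,0],[0,0,0]]}'
python3 -m pendant '{"dp":[[0.0166,0.0016,0],[0.0325,0.0065,0],[0.0472,0.0143,0],[0.0601,0.0249,0],[0.0707,0.0378,0],[0.0785,0.0525,0],[0.0834,0.0684,0],[0.085,0.085,0]],"rotation":[[0,0,0],[0,0,0],[0,0,0],[0,0,0],[0,0,0],[0,0,0],[0,0,0],[0,0,0]]}'
```

```text
time: 19.32
tool_pos: [555.4, 231.9, 245.5]
tcp_rot: [3.141, 0.003, 0.323]
contact_force: [-1.5, -7.4, 1.6]
grip_width: 25.5
finger_force: 30.0
time: 20.32
tool_pos: [664.0, 177.5, 245.9]
tcp_rot: [-3.14, -0.001, 0.323]
contact_force: [-0.6, 2.2, 1.0]
grip_width: 25.5
finger_force: 30.0
```

```bash
python3 -m pendant '{"dp":[[-0.0016,0.0166,0],[-0.0065,0.0325,0],[-0.0143,0.0472,0],[-0.0249,0.0601,0],[-0.0378,0.0707,0],[-0.0525,0.0785,0],[-0.0684,0.0834,0],[-0.085,0.085,0]],"rotation":[[0,0,0],[0,0,0],[0,0,0],[0,0,0],[0,0,0],[0,0,0],[0,0,0],[0,0,0]]}'
python3 -m pendant '{"dp":[[-0.0166,-0.0016,0],[-0.0325,-0.0065,0],[-0.0472,-0.0143,0],[-0.0601,-0.0249,0],[-0.0707,-0.0378,0],[-0.0785,-0.0525,0],[-0.0834,-0.0684,0],[-0.085,-0.085,0]],"rotation":[[0,0,0],[0,0,0],[0,0,0],[0,0,0],[0,0,0],[0,0,0],[0,0,0],[0,0,0]]}'
```

```text
time: 21.32
tool_pos: [608.7, 69.6, 245.6]
tcp_rot: [-3.14, 0.0, 0.323]
contact_force: [0.6, 6.1, 0.3]
grip_width: 25.3
finger_force: 30.0
time: 22.32
tool_pos: [502.4, 122.6, 245.7]
tcp_rot: [3.139, -0.002, 0.322]
contact_force: [8.3, -0.0, -2.8]
grip_width: 25.5
finger_force: 30.0
```

```bash
python3 -m pendant '{"dp":[[0.0016,-0.0166,0],[0.0065,-0.0325,0],[0.0143,-0.0472,0],[0.0249,-0.0601,0],[0.0378,-0.0707,0],[0.0525,-0.0785,0],[0.0684,-0.0834,0],[0.085,-0.085,0]],"rotation":[[0,0,0],[0,0,0],[0,0,0],[0,0,0],[0,0,0],[0,0,0],[0,0,0],[0,0,0]]}'
python3 -m pendant '{"dp":[[0.0166,0.0016,0],[0.0325,0.0065,0],[0.0472,0.0143,0],[0.0601,0.0249,0],[0.0707,0.0378,0],[0.0785,0.0525,0]],"rotation":[[0,0,0],[0,0,0],[0,0,0],[0,0,0],[0,0,0],[0,0,0]]}'
```

```text
time: 23.32
tool_pos: [555.5, 231.9, 245.5]
tcp_rot: [-3.142, 0.003, 0.323]
contact_force: [-1.4, -4.9, 1.6]
grip_width: 25.5
finger_force: 30.0
time: 24.08
tool_pos: [646.7, 207.8, 245.6]
tcp_rot: [-3.139, 0.001, 0.324]
contact_force: [-1.7, 1.2, 2.0]
grip_width: 25.2
finger_force: 30.0
```

No stop yet at 1.44 turns, with only friction felt. Going on to 1.56 turns, then feeling for the stop in small guarded rows.

```bash
python3 -m pendant '{"dp":[[0.0048,0.0159,0],[0.0063,0.0325,0],[0.0046,0.049,0],[-0.0004,0.0648,0],[-0.0004,0.0648,0]],"rotation":[[0,0,0],[0,0,0],[0,0,0],[0,0,0],[0,0,0]]}'
cat > chk.py <<'E'
# exit 1 if the push along the crank's path is above argv[1] N
from h import *
import sys
o=get_obs(); d=o["tool_pos"][:2]-[582.9,150.7]; r=np.linalg.norm(d); u=d/r; t=np.array([u[1],-u[0]]) # clockwise tangent
f=o["contact_force"][:2]; ft=-f@t; a=np.degrees(np.pi+.323-np.arctan2(d[1],d[0]))%360
print(f"t={o['time']:.2f} a={a:.1f} r={r:.1f} push={ft:.1f} radial={f@u:.1f}",flush=True)
sys.exit(ft>float(sys.argv[1]))
E
python3 chk.py 5
python3 - <<'E'
import numpy as np
for a in range(202,566,12):
    m=np.radians(a+.5+6); s=85*np.radians(1.); print(a+.5,np.round([s*np.sin(m)/1000,-s*np.cos(m)/1000],5).tolist())
E
```

```text
time: 24.7
tool_pos: [667.4, 142.3, 246.0]
tcp_rot: [3.14, -0.0, 0.32]
contact_force: [4.2, -0.6, 3.6]
grip_width: 25.7
finger_force: 30.0
t=24.70 a=204.1 r=84.9 push=-0.2 radial=4.2
202.5 [-0.00071, 0.0013]
214.5 [-0.00096, 0.00113]
226.5 [-0.00118, 0.0009]
238.5 [-0.00134, 0.00064]
250.5 [-0.00144, 0.00035]
262.5 [-0.00148, 4e-05]
274.5 [-0.00146, -0.00027]
286.5 [-0.00137, -0.00057]
298.5 [-0.00122, -0.00084]
310.5 [-0.00102, -0.00108]
322.5 [-0.00078, -0.00126]
334.5 [-0.0005, -0.0014]
346.5 [-0.00019, -0.00147]
358.5 [0.00012, -0.00148]
370.5 [0.00042, -0.00142]
382.5 [0.00071, -0.0013]
394.5 [0.00096, -0.00113]
406.5 [0.00118, -0.0009]
418.5 [0.00134, -0.00064]
430.5 [0.00144, -0.00035]
442.5 [0.00148, -4e-05]
454.5 [0.00146, 0.00027]
466.5 [0.00137, 0.00057]
478.5 [0.00122, 0.00084]
490.5 [0.00102, 0.00108]
502.5 [0.00078, 0.00126]
514.5 [0.0005, 0.0014]
526.5 [0.00019, 0.00147]
538.5 [-0.00012, 0.00148]
550.5 [-0.00042, 0.00142]
562.5 [-0.00071, 0.0013]False
```

```bash
p(){ python3 chk.py 5; }; exec 3>&1
{ python3 -m pendant '{"dp":[[-0.0006,0.0014,0]],"rotation":[[0,0,0]]}' >/dev/null && p && python3 -m pendant '{"dp":[[-0.0006,0.0014,0]],"rotation":[[0,0,0]]}' >/dev/null && p && python3 -m pendant '{"dp":[[-0.0006,0.0014,0]],"rotation":[[0,0,0]]}' >/dev/null && p && python3 -m pendant '{"dp":[[-0.0006,0.0014,0]],"rotation":[[0,0,0]]}' >/dev/null && p && python3 -m pendant '{"dp":[[-0.0007,0.0013,0]],"rotation":[[0,0,0]]}' >/dev/null && p && python3 -m pendant '{"dp":[[-0.0007,0.0013,0]],"rotation":[[0,0,0]]}' >/dev/null && p && python3 -m pendant '{"dp":[[-0.0008,0.0013,0]],"rotation":[[0,0,0]]}' >/dev/null && p && python3 -m pendant '{"dp":[[-0.0008,0.0012,0]],"rotation":[[0,0,0]]}' >/dev/null && p && python3 -m pendant '{"dp":[[-0.0008,0.0012,0]],"rotation":[[0,0,0]]}' >/dev/null && p && python3 -m pendant '{"dp":[[-0.0008,0.0012,0]],"rotation":[[0,0,0]]}' >/dev/null && p; }; echo end; date
```

```text
t=24.82 a=204.0 r=84.8 push=0.5 radial=5.0
end
Sat Nov 28 23:13:00 UTC 2026False
```

```bash
sed -i 's/sys.exit(ft>float(sys.argv\[1\]))/sys.exit(int(ft>float(sys.argv[1])))/' chk.py; p(){ python3 chk.py 5; }; 
{ python3 -m pendant '{"dp":[[-0.0006,0.0014,0]],"rotation":[[0,0,0]]}' >/dev/null && p && python3 -m pendant '{"dp":[[-0.0006,0.0014,0]],"rotation":[[0,0,0]]}' >/dev/null && p && python3 -m pendant '{"dp":[[-0.0006,0.0014,0]],"rotation":[[0,0,0]]}' >/dev/null && p && python3 -m pendant '{"dp":[[-0.0007,0.0013,0]],"rotation":[[0,0,0]]}' >/dev/null && p && python3 -m pendant '{"dp":[[-0.0007,0.0013,0]],"rotation":[[0,0,0]]}' >/dev/null && p && python3 -m pendant '{"dp":[[-0.0008,0.0013,0]],"rotation":[[0,0,0]]}' >/dev/null && p && python3 -m pendant '{"dp":[[-0.0008,0.0012,0]],"rotation":[[0,0,0]]}' >/dev/null && p && python3 -m pendant '{"dp":[[-0.0008,0.0012,0]],"rotation":[[0,0,0]]}' >/dev/null && p && python3 -m pendant '{"dp":[[-0.0008,0.0012,0]],"rotation":[[0,0,0]]}' >/dev/null && p; }; echo end; date
```

```text
t=24.95 a=204.4 r=84.8 push=1.6 radial=5.3
t=25.07 a=205.0 r=84.8 push=3.1 radial=5.6
t=25.20 a=205.9 r=84.8 push=2.5 radial=5.9
t=25.32 a=206.9 r=84.8 push=2.7 radial=4.8
t=25.45 a=207.9 r=84.8 push=2.2 radial=5.7
t=25.57 a=209.0 r=84.8 push=2.6 radial=6.2
t=25.70 a=210.0 r=84.7 push=2.9 radial=5.0
t=25.82 a=211.0 r=84.7 push=3.7 radial=5.5
t=25.95 a=212.0 r=84.7 push=2.6 radial=6.9
end
Sat Nov 28 23:13:23 UTC 2026
```

The baseline push is a steady 2.2–3.7 N while turning 1° per row. Continuing with the guard.

```bash
p(){ python3 chk.py 4.8; }; 
{ python3 -m pendant '{"dp":[[-0.0005,0.0014,0]],"rotation":[[0,0,0]]}' >/dev/null && p && python3 -m pendant '{"dp":[[-0.0008,0.0012,0]],"rotation":[[0,0,0]]}' >/dev/null && p && python3 -m pendant '{"dp":[[-0.0009,0.0012,0]],"rotation":[[0,0,0]]}' >/dev/null && p && python3 -m pendant '{"dp":[[-0.0009,0.0012,0]],"rotation":[[0,0,0]]}' >/dev/null && p && python3 -m pendant '{"dp":[[-0.0009,0.0012,0]],"rotation":[[0,0,0]]}' >/dev/null && p && python3 -m pendant '{"dp":[[-0.0009,0.0012,0]],"rotation":[[0,0,0]]}' >/dev/null && p && python3 -m pendant '{"dp":[[-0.0009,0.0011,0]],"rotation":[[0,0,0]]}' >/dev/null && p && python3 -m pendant '{"dp":[[-0.001,0.0011,0]],"rotation":[[0,0,0]]}' >/dev/null && p && python3 -m pendant '{"dp":[[-0.001,0.0011,0]],"rotation":[[0,0,0]]}' >/dev/null && p && python3 -m pendant '{"dp":[[-0.001,0.0011,0]],"rotation":[[0,0,0]]}' >/dev/null && p && python3 -m pendant '{"dp":[[-0.001,0.0011,0]],"rotation":[[0,0,0]]}' >/dev/null && p && python3 -m pendant '{"dp":[[-0.001,0.001,0]],"rotation":[[0,0,0]]}' >/dev/null && p && python3 -m pendant '{"dp":[[-0.0011,0.001,0]],"rotation":[[0,0,0]]}' >/dev/null && p && python3 -m pendant '{"dp":[[-0.0011,0.001,0]],"rotation":[[0,0,0]]}' >/dev/null && p && python3 -m pendant '{"dp":[[-0.0011,0.001,0]],"rotation":[[0,0,0]]}' >/dev/null && p && python3 -m pendant '{"dp":[[-0.0011,0.001,0]],"rotation":[[0,0,0]]}' >/dev/null && p && python3 -m pendant '{"dp":[[-0.0011,0.001,0]],"rotation":[[0,0,0]]}' >/dev/null && p && python3 -m pendant '{"dp":[[-0.0012,0.0009,0]],"rotation":[[0,0,0]]}' >/dev/null && p && python3 -m pendant '{"dp":[[-0.0012,0.0009,0]],"rotation":[[0,0,0]]}' >/dev/null && p && python3 -m pendant '{"dp":[[-0.0012,0.0009,0]],"rotation":[[0,0,0]]}' >/dev/null && p && python3 -m pendant '{"dp":[[-0.0012,0.0009,0]],"rotation":[[0,0,0]]}' >/dev/null && p && python3 -m pendant '{"dp":[[-0.0012,0.0008,0]],"rotation":[[0,0,0]]}' >/dev/null && p && python3 -m pendant '{"dp":[[-0.0012,0.0008,0]],"rotation":[[0,0,0]]}' >/dev/null && p && python3 -m pendant '{"dp":[[-0.0013,0.0008,0]],"rotation":[[0,0,0]]}' >/dev/null && p && python3 -m pendant '{"dp":[[-0.0013,0.0008,0]],"rotation":[[0,0,0]]}' >/dev/null && p && python3 -m pendant '{"dp":[[-0.0013,0.0008,0]],"rotation":[[0,0,0]]}' >/dev/null && p && python3 -m pendant '{"dp":[[-0.0013,0.0007,0]],"rotation":[[0,0,0]]}' >/dev/null && p && python3 -m pendant '{"dp":[[-0.0013,0.0007,0]],"rotation":[[0,0,0]]}' >/dev/null && p && python3 -m pendant '{"dp":[[-0.0013,0.0007,0]],"rotation":[[0,0,0]]}' >/dev/null && p && python3 -m pendant '{"dp":[[-0.0013,0.0006,0]],"rotation":[[0,0,0]]}' >/dev/null && p; } | cut -c1-60; echo end; date
```

```text
t=26.07 a=213.0 r=84.8 push=3.5 radial=4.3
t=26.20 a=214.0 r=84.8 push=2.3 radial=4.4
t=26.32 a=215.0 r=84.8 push=3.0 radial=4.3
t=26.45 a=216.0 r=84.8 push=2.1 radial=6.0
t=26.57 a=217.0 r=84.8 push=3.6 radial=4.5
t=26.70 a=218.1 r=84.8 push=3.1 radial=4.9
t=26.82 a=219.1 r=84.8 push=2.9 radial=5.0
t=26.95 a=220.1 r=84.7 push=2.9 radial=4.3
t=27.07 a=221.1 r=84.7 push=3.2 radial=4.8
t=27.20 a=222.1 r=84.7 push=2.3 radial=4.3
t=27.32 a=223.2 r=84.7 push=2.9 radial=5.2
t=27.45 a=224.2 r=84.8 push=3.9 radial=3.6
t=27.57 a=225.2 r=84.7 push=3.0 radial=5.6
t=27.70 a=226.2 r=84.7 push=2.9 radial=5.2
t=27.82 a=227.2 r=84.7 push=2.6 radial=5.4
t=27.95 a=228.2 r=84.7 push=3.4 radial=5.3
t=28.07 a=229.3 r=84.7 push=3.3 radial=5.9
t=28.20 a=230.3 r=84.7 push=3.2 radial=5.4
t=28.32 a=231.3 r=84.7 push=2.7 radial=4.6
t=28.45 a=232.4 r=84.7 push=2.5 radial=4.8
t=28.57 a=233.4 r=84.6 push=3.4 radial=5.5
t=28.70 a=234.4 r=84.7 push=2.8 radial=5.4
t=28.82 a=235.4 r=84.6 push=3.1 radial=5.3
t=28.95 a=236.4 r=84.6 push=3.0 radial=5.5
t=29.07 a=237.5 r=84.6 push=2.2 radial=4.7
t=29.20 a=238.5 r=84.6 push=2.7 radial=6.1
t=29.32 a=239.6 r=84.6 push=2.7 radial=5.5
t=29.45 a=240.6 r=84.6 push=2.7 radial=5.9
t=29.57 a=241.6 r=84.6 push=2.5 radial=5.2
t=29.70 a=242.6 r=84.6 push=2.6 radial=5.2
end
Sat Nov 28 23:14:28 UTC 2026
```

```bash
p(){ python3 chk.py 4.6; }; 
{ python3 -m pendant '{"dp":[[-0.0012,0.0009,0]],"rotation":[[0,0,0]]}' >/dev/null && p && python3 -m pendant '{"dp":[[-0.0013,0.0006,0]],"rotation":[[0,0,0]]}' >/dev/null && p && python3 -m pendant '{"dp":[[-0.0013,0.0006,0]],"rotation":[[0,0,0]]}' >/dev/null && p && python3 -m pendant '{"dp":[[-0.0013,0.0006,0]],"rotation":[[0,0,0]]}' >/dev/null && p && python3 -m pendant '{"dp":[[-0.0014,0.0005,0]],"rotation":[[0,0,0]]}' >/dev/null && p && python3 -m pendant '{"dp":[[-0.0014,0.0005,0]],"rotation":[[0,0,0]]}' >/dev/null && p && python3 -m pendant '{"dp":[[-0.0014,0.0005,0]],"rotation":[[0,0,0]]}' >/dev/null && p && python3 -m pendant '{"dp":[[-0.0014,0.0005,0]],"rotation":[[0,0,0]]}' >/dev/null && p && python3 -m pendant '{"dp":[[-0.0014,0.0005,0]],"rotation":[[0,0,0]]}' >/dev/null && p && python3 -m pendant '{"dp":[[-0.0014,0.0004,0]],"rotation":[[0,0,0]]}' >/dev/null && p && python3 -m pendant '{"dp":[[-0.0014,0.0004,0]],"rotation":[[0,0,0]]}' >/dev/null && p && python3 -m pendant '{"dp":[[-0.0014,0.0004,0]],"rotation":[[0,0,0]]}' >/dev/null && p && python3 -m pendant '{"dp":[[-0.0014,0.0004,0]],"rotation":[[0,0,0]]}' >/dev/null && p && python3 -m pendant '{"dp":[[-0.0014,0.0003,0]],"rotation":[[0,0,0]]}' >/dev/null && p && python3 -m pendant '{"dp":[[-0.0015,0.0003,0]],"rotation":[[0,0,0]]}' >/dev/null && p && python3 -m pendant '{"dp":[[-0.0015,0.0003,0]],"rotation":[[0,0,0]]}' >/dev/null && p && python3 -m pendant '{"dp":[[-0.0015,0.0003,0]],"rotation":[[0,0,0]]}' >/dev/null && p && python3 -m pendant '{"dp":[[-0.0015,0.0002,0]],"rotation":[[0,0,0]]}' >/dev/null && p && python3 -m pendant '{"dp":[[-0.0015,0.0002,0]],"rotation":[[0,0,0]]}' >/dev/null && p && python3 -m pendant '{"dp":[[-0.0015,0.0002,0]],"rotation":[[0,0,0]]}' >/dev/null && p && python3 -m pendant '{"dp":[[-0.0015,0.0001,0]],"rotation":[[0,0,0]]}' >/dev/null && p && python3 -m pendant '{"dp":[[-0.0015,0.0001,0]],"rotation":[[0,0,0]]}' >/dev/null && p && python3 -m pendant '{"dp":[[-0.0015,0.0001,0]],"rotation":[[0,0,0]]}' >/dev/null && p && python3 -m pendant '{"dp":[[-0.0015,0.0001,0]],"rotation":[[0,0,0]]}' >/dev/null && p && python3 -m pendant '{"dp":[[-0.0015,0.0001,0]],"rotation":[[0,0,0]]}' >/dev/null && p && python3 -m pendant '{"dp":[[-0.0015,0,0]],"rotation":[[0,0,0]]}' >/dev/null && p && python3 -m pendant '{"dp":[[-0.0015,0,0]],"rotation":[[0,0,0]]}' >/dev/null && p && python3 -m pendant '{"dp":[[-0.0015,0,0]],"rotation":[[0,0,0]]}' >/dev/null && p && python3 -m pendant '{"dp":[[-0.0015,0,0]],"rotation":[[0,0,0]]}' >/dev/null && p && python3 -m pendant '{"dp":[[-0.0015,-0.0001,0]],"rotation":[[0,0,0]]}' >/dev/null && p && python3 -m pendant '{"dp":[[-0.0015,-0.0001,0]],"rotation":[[0,0,0]]}' >/dev/null && p && python3 -m pendant '{"dp":[[-0.0015,-0.0001,0]],"rotation":[[0,0,0]]}' >/dev/null && p && python3 -m pendant '{"dp":[[-0.0015,-0.0002,0]],"rotation":[[0,0,0]]}' >/dev/null && p && python3 -m pendant '{"dp":[[-0.0015,-0.0002,0]],"rotation":[[0,0,0]]}' >/dev/null && p && python3 -m pendant '{"dp":[[-0.0015,-0.0002,0]],"rotation":[[0,0,0]]}' >/dev/null && p && python3 -m pendant '{"dp":[[-0.0015,-0.0002,0]],"rotation":[[0,0,0]]}' >/dev/null && p && python3 -m pendant '{"dp":[[-0.0015,-0.0003,0]],"rotation":[[0,0,0]]}' >/dev/null && p && python3 -m pendant '{"dp":[[-0.0015,-0.0003,0]],"rotation":[[0,0,0]]}' >/dev/null && p && python3 -m pendant '{"dp":[[-0.0015,-0.0003,0]],"rotation":[[0,0,0]]}' >/dev/null && p && python3 -m pendant '{"dp":[[-0.0014,-0.0003,0]],"rotation":[[0,0,0]]}' >/dev/null && p; } > log; tail -6 log; wc -l log
```

```text
t=34.08 a=278.4 r=84.5 push=3.3 radial=4.1
t=34.20 a=279.5 r=84.5 push=2.7 radial=4.9
t=34.33 a=280.5 r=84.6 push=3.5 radial=4.7
t=34.45 a=281.6 r=84.6 push=3.5 radial=5.1
t=34.58 a=282.6 r=84.6 push=3.1 radial=5.5
t=34.70 a=283.6 r=84.6 push=2.9 radial=5.0
40 log
```

```bash
p(){ python3 chk.py 4.6; }; 
{ python3 -m pendant '{"dp":[[-0.0015,-0.0001,0]],"rotation":[[0,0,0]]}' >/dev/null && p && python3 -m pendant '{"dp":[[-0.0014,-0.0004,0]],"rotation":[[0,0,0]]}' >/dev/null && p && python3 -m pendant '{"dp":[[-0.0014,-0.0004,0]],"rotation":[[0,0,0]]}' >/dev/null && p && python3 -m pendant '{"dp":[[-0.0014,-0.0004,0]],"rotation":[[0,0,0]]}' >/dev/null && p && python3 -m pendant '{"dp":[[-0.0014,-0.0005,0]],"rotation":[[0,0,0]]}' >/dev/null && p && python3 -m pendant '{"dp":[[-0.0014,-0.0005,0]],"rotation":[[0,0,0]]}' >/dev/null && p && python3 -m pendant '{"dp":[[-0.0014,-0.0005,0]],"rotation":[[0,0,0]]}' >/dev/null && p && python3 -m pendant '{"dp":[[-0.0014,-0.0005,0]],"rotation":[[0,0,0]]}' >/dev/null && p && python3 -m pendant '{"dp":[[-0.0014,-0.0006,0]],"rotation":[[0,0,0]]}' >/dev/null && p && python3 -m pendant '{"dp":[[-0.0013,-0.0006,0]],"rotation":[[0,0,0]]}' >/dev/null && p && python3 -m pendant '{"dp":[[-0.0013,-0.0006,0]],"rotation":[[0,0,0]]}' >/dev/null && p && python3 -m pendant '{"dp":[[-0.0013,-0.0006,0]],"rotation":[[0,0,0]]}' >/dev/null && p && python3 -m pendant '{"dp":[[-0.0013,-0.0007,0]],"rotation":[[0,0,0]]}' >/dev/null && p && python3 -m pendant '{"dp":[[-0.0013,-0.0007,0]],"rotation":[[0,0,0]]}' >/dev/null && p && python3 -m pendant '{"dp":[[-0.0013,-0.0007,0]],"rotation":[[0,0,0]]}' >/dev/null && p && python3 -m pendant '{"dp":[[-0.0013,-0.0007,0]],"rotation":[[0,0,0]]}' >/dev/null && p && python3 -m pendant '{"dp":[[-0.0013,-0.0008,0]],"rotation":[[0,0,0]]}' >/dev/null && p && python3 -m pendant '{"dp":[[-0.0013,-0.0008,0]],"rotation":[[0,0,0]]}' >/dev/null && p && python3 -m pendant '{"dp":[[-0.0012,-0.0008,0]],"rotation":[[0,0,0]]}' >/dev/null && p && python3 -m pendant '{"dp":[[-0.0012,-0.0008,0]],"rotation":[[0,0,0]]}' >/dev/null && p && python3 -m pendant '{"dp":[[-0.0012,-0.0009,0]],"rotation":[[0,0,0]]}' >/dev/null && p && python3 -m pendant '{"dp":[[-0.0012,-0.0009,0]],"rotation":[[0,0,0]]}' >/dev/null && p && python3 -m pendant '{"dp":[[-0.0012,-0.0009,0]],"rotation":[[0,0,0]]}' >/dev/null && p && python3 -m pendant '{"dp":[[-0.0012,-0.0009,0]],"rotation":[[0,0,0]]}' >/dev/null && p && python3 -m pendant '{"dp":[[-0.0011,-0.0009,0]],"rotation":[[0,0,0]]}' >/dev/null && p && python3 -m pendant '{"dp":[[-0.0011,-0.001,0]],"rotation":[[0,0,0]]}' >/dev/null && p && python3 -m pendant '{"dp":[[-0.0011,-0.001,0]],"rotation":[[0,0,0]]}' >/dev/null && p && python3 -m pendant '{"dp":[[-0.0011,-0.001,0]],"rotation":[[0,0,0]]}' >/dev/null && p && python3 -m pendant '{"dp":[[-0.0011,-0.001,0]],"rotation":[[0,0,0]]}' >/dev/null && p && python3 -m pendant '{"dp":[[-0.0011,-0.001,0]],"rotation":[[0,0,0]]}' >/dev/null && p && python3 -m pendant '{"dp":[[-0.001,-0.001,0]],"rotation":[[0,0,0]]}' >/dev/null && p && python3 -m pendant '{"dp":[[-0.001,-0.0011,0]],"rotation":[[0,0,0]]}' >/dev/null && p && python3 -m pendant '{"dp":[[-0.001,-0.0011,0]],"rotation":[[0,0,0]]}' >/dev/null && p && python3 -m pendant '{"dp":[[-0.001,-0.0011,0]],"rotation":[[0,0,0]]}' >/dev/null && p && python3 -m pendant '{"dp":[[-0.001,-0.0011,0]],"rotation":[[0,0,0]]}' >/dev/null && p && python3 -m pendant '{"dp":[[-0.0009,-0.0011,0]],"rotation":[[0,0,0]]}' >/dev/null && p && python3 -m pendant '{"dp":[[-0.0009,-0.0012,0]],"rotation":[[0,0,0]]}' >/dev/null && p && python3 -m pendant '{"dp":[[-0.0009,-0.0012,0]],"rotation":[[0,0,0]]}' >/dev/null && p && python3 -m pendant '{"dp":[[-0.0009,-0.0012,0]],"rotation":[[0,0,0]]}' >/dev/null && p && python3 -m pendant '{"dp":[[-0.0008,-0.0012,0]],"rotation":[[0,0,0]]}' >/dev/null && p; } > log; tail -6 log; wc -l log
```

```text
t=39.08 a=319.1 r=84.6 push=2.0 radial=5.1
t=39.20 a=320.1 r=84.6 push=3.4 radial=5.7
t=39.33 a=321.1 r=84.6 push=3.3 radial=5.4
t=39.45 a=322.2 r=84.6 push=3.6 radial=6.2
t=39.58 a=323.2 r=84.6 push=2.9 radial=5.1
t=39.70 a=324.2 r=84.6 push=2.7 radial=6.3
40 log
```

```bash
p(){ python3 chk.py 4.6; }; 
{ python3 -m pendant '{"dp":[[-0.0011,-0.001,0]],"rotation":[[0,0,0]]}' >/dev/null && p && python3 -m pendant '{"dp":[[-0.001,-0.0011,0]],"rotation":[[0,0,0]]}' >/dev/null && p && python3 -m pendant '{"dp":[[-0.0008,-0.0012,0]],"rotation":[[0,0,0]]}' >/dev/null && p && python3 -m pendant '{"dp":[[-0.0008,-0.0013,0]],"rotation":[[0,0,0]]}' >/dev/null && p && python3 -m pendant '{"dp":[[-0.0007,-0.0013,0]],"rotation":[[0,0,0]]}' >/dev/null && p && python3 -m pendant '{"dp":[[-0.0007,-0.0013,0]],"rotation":[[0,0,0]]}' >/dev/null && p && python3 -m pendant '{"dp":[[-0.0007,-0.0013,0]],"rotation":[[0,0,0]]}' >/dev/null && p && python3 -m pendant '{"dp":[[-0.0007,-0.0013,0]],"rotation":[[0,0,0]]}' >/dev/null && p && python3 -m pendant '{"dp":[[-0.0006,-0.0013,0]],"rotation":[[0,0,0]]}' >/dev/null && p && python3 -m pendant '{"dp":[[-0.0006,-0.0013,0]],"rotation":[[0,0,0]]}' >/dev/null && p && python3 -m pendant '{"dp":[[-0.0006,-0.0013,0]],"rotation":[[0,0,0]]}' >/dev/null && p && python3 -m pendant '{"dp":[[-0.0006,-0.0014,0]],"rotation":[[0,0,0]]}' >/dev/null && p && python3 -m pendant '{"dp":[[-0.0006,-0.0014,0]],"rotation":[[0,0,0]]}' >/dev/null && p && python3 -m pendant '{"dp":[[-0.0005,-0.0014,0]],"rotation":[[0,0,0]]}' >/dev/null && p && python3 -m pendant '{"dp":[[-0.0005,-0.0014,0]],"rotation":[[0,0,0]]}' >/dev/null && p && python3 -m pendant '{"dp":[[-0.0005,-0.0014,0]],"rotation":[[0,0,0]]}' >/dev/null && p && python3 -m pendant '{"dp":[[-0.0005,-0.0014,0]],"rotation":[[0,0,0]]}' >/dev/null && p && python3 -m pendant '{"dp":[[-0.0004,-0.0014,0]],"rotation":[[0,0,0]]}' >/dev/null && p && python3 -m pendant '{"dp":[[-0.0004,-0.0014,0]],"rotation":[[0,0,0]]}' >/dev/null && p && python3 -m pendant '{"dp":[[-0.0004,-0.0014,0]],"rotation":[[0,0,0]]}' >/dev/null && p && python3 -m pendant '{"dp":[[-0.0004,-0.0014,0]],"rotation":[[0,0,0]]}' >/dev/null && p && python3 -m pendant '{"dp":[[-0.0004,-0.0014,0]],"rotation":[[0,0,0]]}' >/dev/null && p && python3 -m pendant '{"dp":[[-0.0003,-0.0015,0]],"rotation":[[0,0,0]]}' >/dev/null && p && python3 -m pendant '{"dp":[[-0.0003,-0.0015,0]],"rotation":[[0,0,0]]}' >/dev/null && p && python3 -m pendant '{"dp":[[-0.0003,-0.0015,0]],"rotation":[[0,0,0]]}' >/dev/null && p && python3 -m pendant '{"dp":[[-0.0002,-0.0015,0]],"rotation":[[0,0,0]]}' >/dev/null && p && python3 -m pendant '{"dp":[[-0.0002,-0.0015,0]],"rotation":[[0,0,0]]}' >/dev/null && p && python3 -m pendant '{"dp":[[-0.0002,-0.0015,0]],"rotation":[[0,0,0]]}' >/dev/null && p && python3 -m pendant '{"dp":[[-0.0002,-0.0015,0]],"rotation":[[0,0,0]]}' >/dev/null && p && python3 -m pendant '{"dp":[[-0.0001,-0.0015,0]],"rotation":[[0,0,0]]}' >/dev/null && p && python3 -m pendant '{"dp":[[-0.0001,-0.0015,0]],"rotation":[[0,0,0]]}' >/dev/null && p && python3 -m pendant '{"dp":[[-0.0001,-0.0015,0]],"rotation":[[0,0,0]]}' >/dev/null && p && python3 -m pendant '{"dp":[[-0.0001,-0.0015,0]],"rotation":[[0,0,0]]}' >/dev/null && p && python3 -m pendant '{"dp":[[0,-0.0015,0]],"rotation":[[0,0,0]]}' >/dev/null && p && python3 -m pendant '{"dp":[[0,-0.0015,0]],"rotation":[[0,0,0]]}' >/dev/null && p && python3 -m pendant '{"dp":[[0,-0.0015,0]],"rotation":[[0,0,0]]}' >/dev/null && p && python3 -m pendant '{"dp":[[0,-0.0015,0]],"rotation":[[0,0,0]]}' >/dev/null && p && python3 -m pendant '{"dp":[[0.0001,-0.0015,0]],"rotation":[[0,0,0]]}' >/dev/null && p && python3 -m pendant '{"dp":[[0.0001,-0.0015,0]],"rotation":[[0,0,0]]}' >/dev/null && p && python3 -m pendant '{"dp":[[0.0001,-0.0015,0]],"rotation":[[0,0,0]]}' >/dev/null && p; } > log; tail -6 log; wc -l log
```

```text
t=44.08 a=0.0 r=84.8 push=3.2 radial=5.2
t=44.20 a=1.0 r=84.8 push=3.3 radial=5.8
t=44.33 a=2.1 r=84.8 push=3.8 radial=5.4
t=44.45 a=3.1 r=84.8 push=2.4 radial=5.9
t=44.58 a=4.1 r=84.8 push=2.1 radial=5.2
t=44.70 a=5.2 r=84.9 push=3.1 radial=4.9
40 log
```

```bash
p(){ python3 chk.py 4.6; }; 
{ python3 -m pendant '{"dp":[[-0.0002,-0.0015,0]],"rotation":[[0,0,0]]}' >/dev/null && p && python3 -m pendant '{"dp":[[0.0002,-0.0015,0]],"rotation":[[0,0,0]]}' >/dev/null && p && python3 -m pendant '{"dp":[[0.0002,-0.0015,0]],"rotation":[[0,0,0]]}' >/dev/null && p && python3 -m pendant '{"dp":[[0.0002,-0.0015,0]],"rotation":[[0,0,0]]}' >/dev/null && p && python3 -m pendant '{"dp":[[0.0003,-0.0015,0]],"rotation":[[0,0,0]]}' >/dev/null && p && python3 -m pendant '{"dp":[[0.0003,-0.0015,0]],"rotation":[[0,0,0]]}' >/dev/null && p && python3 -m pendant '{"dp":[[0.0003,-0.0014,0]],"rotation":[[0,0,0]]}' >/dev/null && p && python3 -m pendant '{"dp":[[0.0003,-0.0014,0]],"rotation":[[0,0,0]]}' >/dev/null && p && python3 -m pendant '{"dp":[[0.0004,-0.0014,0]],"rotation":[[0,0,0]]}' >/dev/null && p && python3 -m pendant '{"dp":[[0.0004,-0.0014,0]],"rotation":[[0,0,0]]}' >/dev/null && p && python3 -m pendant '{"dp":[[0.0004,-0.0014,0]],"rotation":[[0,0,0]]}' >/dev/null && p && python3 -m pendant '{"dp":[[0.0004,-0.0014,0]],"rotation":[[0,0,0]]}' >/dev/null && p && python3 -m pendant '{"dp":[[0.0005,-0.0014,0]],"rotation":[[0,0,0]]}' >/dev/null && p && python3 -m pendant '{"dp":[[0.0005,-0.0014,0]],"rotation":[[0,0,0]]}' >/dev/null && p && python3 -m pendant '{"dp":[[0.0005,-0.0014,0]],"rotation":[[0,0,0]]}' >/dev/null && p && python3 -m pendant '{"dp":[[0.0005,-0.0014,0]],"rotation":[[0,0,0]]}' >/dev/null && p && python3 -m pendant '{"dp":[[0.0005,-0.0014,0]],"rotation":[[0,0,0]]}' >/dev/null && p && python3 -m pendant '{"dp":[[0.0006,-0.0014,0]],"rotation":[[0,0,0]]}' >/dev/null && p && python3 -m pendant '{"dp":[[0.0006,-0.0013,0]],"rotation":[[0,0,0]]}' >/dev/null && p && python3 -m pendant '{"dp":[[0.0006,-0.0013,0]],"rotation":[[0,0,0]]}' >/dev/null && p && python3 -m pendant '{"dp":[[0.0006,-0.0013,0]],"rotation":[[0,0,0]]}' >/dev/null && p && python3 -m pendant '{"dp":[[0.0007,-0.0013,0]],"rotation":[[0,0,0]]}' >/dev/null && p && python3 -m pendant '{"dp":[[0.0007,-0.0013,0]],"rotation":[[0,0,0]]}' >/dev/null && p && python3 -m pendant '{"dp":[[0.0007,-0.0013,0]],"rotation":[[0,0,0]]}' >/dev/null && p && python3 -m pendant '{"dp":[[0.0007,-0.0013,0]],"rotation":[[0,0,0]]}' >/dev/null && p && python3 -m pendant '{"dp":[[0.0008,-0.0013,0]],"rotation":[[0,0,0]]}' >/dev/null && p && python3 -m pendant '{"dp":[[0.0008,-0.0012,0]],"rotation":[[0,0,0]]}' >/dev/null && p && python3 -m pendant '{"dp":[[0.0008,-0.0012,0]],"rotation":[[0,0,0]]}' >/dev/null && p && python3 -m pendant '{"dp":[[0.0008,-0.0012,0]],"rotation":[[0,0,0]]}' >/dev/null && p && python3 -m pendant '{"dp":[[0.0009,-0.0012,0]],"rotation":[[0,0,0]]}' >/dev/null && p && python3 -m pendant '{"dp":[[0.0009,-0.0012,0]],"rotation":[[0,0,0]]}' >/dev/null && p && python3 -m pendant '{"dp":[[0.0009,-0.0012,0]],"rotation":[[0,0,0]]}' >/dev/null && p && python3 -m pendant '{"dp":[[0.0009,-0.0011,0]],"rotation":[[0,0,0]]}' >/dev/null && p && python3 -m pendant '{"dp":[[0.0009,-0.0011,0]],"rotation":[[0,0,0]]}' >/dev/null && p && python3 -m pendant '{"dp":[[0.001,-0.0011,0]],"rotation":[[0,0,0]]}' >/dev/null && p && python3 -m pendant '{"dp":[[0.001,-0.0011,0]],"rotation":[[0,0,0]]}' >/dev/null && p && python3 -m pendant '{"dp":[[0.001,-0.0011,0]],"rotation":[[0,0,0]]}' >/dev/null && p && python3 -m pendant '{"dp":[[0.001,-0.001,0]],"rotation":[[0,0,0]]}' >/dev/null && p && python3 -m pendant '{"dp":[[0.001,-0.001,0]],"rotation":[[0,0,0]]}' >/dev/null && p && python3 -m pendant '{"dp":[[0.0011,-0.001,0]],"rotation":[[0,0,0]]}' >/dev/null && p; } > log; tail -6 log; wc -l log
```

```text
t=49.08 a=40.3 r=85.1 push=1.9 radial=4.6
t=49.20 a=41.3 r=85.1 push=2.9 radial=4.0
t=49.33 a=42.3 r=85.1 push=2.8 radial=4.0
t=49.45 a=43.3 r=85.1 push=3.2 radial=3.3
t=49.58 a=44.3 r=85.1 push=2.4 radial=4.8
t=49.70 a=45.2 r=85.1 push=4.2 radial=5.2
40 log
```

```bash
p(){ python3 chk.py 4.8; }; 
{ python3 -m pendant '{"dp":[[0.001,-0.001,0]],"rotation":[[0,0,0]]}' >/dev/null && p && python3 -m pendant '{"dp":[[0.0011,-0.001,0]],"rotation":[[0,0,0]]}' >/dev/null && p && python3 -m pendant '{"dp":[[0.0011,-0.001,0]],"rotation":[[0,0,0]]}' >/dev/null && p && python3 -m pendant '{"dp":[[0.0011,-0.001,0]],"rotation":[[0,0,0]]}' >/dev/null && p && python3 -m pendant '{"dp":[[0.0011,-0.0009,0]],"rotation":[[0,0,0]]}' >/dev/null && p && python3 -m pendant '{"dp":[[0.0011,-0.0009,0]],"rotation":[[0,0,0]]}' >/dev/null && p && python3 -m pendant '{"dp":[[0.0012,-0.0009,0]],"rotation":[[0,0,0]]}' >/dev/null && p && python3 -m pendant '{"dp":[[0.0012,-0.0009,0]],"rotation":[[0,0,0]]}' >/dev/null && p && python3 -m pendant '{"dp":[[0.0012,-0.0009,0]],"rotation":[[0,0,0]]}' >/dev/null && p && python3 -m pendant '{"dp":[[0.0012,-0.0008,0]],"rotation":[[0,0,0]]}' >/dev/null && p && python3 -m pendant '{"dp":[[0.0012,-0.0008,0]],"rotation":[[0,0,0]]}' >/dev/null && p && python3 -m pendant '{"dp":[[0.0012,-0.0008,0]],"rotation":[[0,0,0]]}' >/dev/null && p && python3 -m pendant '{"dp":[[0.0013,-0.0008,0]],"rotation":[[0,0,0]]}' >/dev/null && p && python3 -m pendant '{"dp":[[0.0013,-0.0007,0]],"rotation":[[0,0,0]]}' >/dev/null && p && python3 -m pendant '{"dp":[[0.0013,-0.0007,0]],"rotation":[[0,0,0]]}' >/dev/null && p && python3 -m pendant '{"dp":[[0.0013,-0.0007,0]],"rotation":[[0,0,0]]}' >/dev/null && p && python3 -m pendant '{"dp":[[0.0013,-0.0007,0]],"rotation":[[0,0,0]]}' >/dev/null && p && python3 -m pendant '{"dp":[[0.0013,-0.0007,0]],"rotation":[[0,0,0]]}' >/dev/null && p && python3 -m pendant '{"dp":[[0.0013,-0.0006,0]],"rotation":[[0,0,0]]}' >/dev/null && p && python3 -m pendant '{"dp":[[0.0013,-0.0006,0]],"rotation":[[0,0,0]]}' >/dev/null && p && python3 -m pendant '{"dp":[[0.0014,-0.0006,0]],"rotation":[[0,0,0]]}' >/dev/null && p && python3 -m pendant '{"dp":[[0.0014,-0.0006,0]],"rotation":[[0,0,0]]}' >/dev/null && p && python3 -m pendant '{"dp":[[0.0014,-0.0005,0]],"rotation":[[0,0,0]]}' >/dev/null && p && python3 -m pendant '{"dp":[[0.0014,-0.0005,0]],"rotation":[[0,0,0]]}' >/dev/null && p && python3 -m pendant '{"dp":[[0.0014,-0.0005,0]],"rotation":[[0,0,0]]}' >/dev/null && p && python3 -m pendant '{"dp":[[0.0014,-0.0005,0]],"rotation":[[0,0,0]]}' >/dev/null && p && python3 -m pendant '{"dp":[[0.0014,-0.0004,0]],"rotation":[[0,0,0]]}' >/dev/null && p && python3 -m pendant '{"dp":[[0.0014,-0.0004,0]],"rotation":[[0,0,0]]}' >/dev/null && p && python3 -m pendant '{"dp":[[0.0014,-0.0004,0]],"rotation":[[0,0,0]]}' >/dev/null && p && python3 -m pendant '{"dp":[[0.0014,-0.0004,0]],"rotation":[[0,0,0]]}' >/dev/null && p && python3 -m pendant '{"dp":[[0.0014,-0.0003,0]],"rotation":[[0,0,0]]}' >/dev/null && p && python3 -m pendant '{"dp":[[0.0015,-0.0003,0]],"rotation":[[0,0,0]]}' >/dev/null && p && python3 -m pendant '{"dp":[[0.0015,-0.0003,0]],"rotation":[[0,0,0]]}' >/dev/null && p && python3 -m pendant '{"dp":[[0.0015,-0.0003,0]],"rotation":[[0,0,0]]}' >/dev/null && p && python3 -m pendant '{"dp":[[0.0015,-0.0002,0]],"rotation":[[0,0,0]]}' >/dev/null && p && python3 -m pendant '{"dp":[[0.0015,-0.0002,0]],"rotation":[[0,0,0]]}' >/dev/null && p; } > log; tail -6 log; wc -l log
```

```text
t=49.83 a=45.7 r=85.1 push=6.0 radial=4.6
1 log
```

The turning has slowed (0.5° instead of 1°) and the push has jumped to 6 N. Confirming the stop with finer steps.

```bash
python3 -m pendant '{"dp":[[0,0,0],[0,0,0]],"rotation":[[0,0,0],[0,0,0]]}' >/dev/null; python3 chk.py 7.5 && python3 -m pendant '{"dp":[[0.0003,-0.0003,0],[0.0003,-0.0003,0]],"rotation":[[0,0,0],[0,0,0]]}' >/dev/null && python3 chk.py 7.5 && python3 -m pendant '{"dp":[[0.0003,-0.0003,0],[0.0003,-0.0003,0]],"rotation":[[0,0,0],[0,0,0]]}' >/dev/null && python3 chk.py 7.5
```

```text
t=50.08 a=45.7 r=85.2 push=6.0 radial=4.0
t=50.33 a=45.8 r=85.2 push=8.2 radial=4.8
```

```bash
python3 -m pendant '{"dp":[[0.0003,-0.0003,0],[0.0003,-0.0003,0]],"rotation":[[0,0,0],[0,0,0]]}' >/dev/null; python3 chk.py 9; python3 -m pendant '{"dp":[[0,0,0],[0,0,0]],"rotation":[[0,0,0],[0,0,0]]}' >/dev/null; python3 chk.py 9
```

```text
t=50.58 a=45.9 r=85.2 push=7.9 radial=5.2
t=50.83 a=45.9 r=85.2 push=8.4 radial=4.2
```

```bash
python3 -m pendant '{"dp":[[0.0003,-0.0003,0],[0.0003,-0.0003,0]],"rotation":[[0,0,0],[0,0,0]]}' >/dev/null; python3 chk.py 9 && python3 -m pendant '{"dp":[[0.0003,-0.0003,0],[0.0003,-0.0003,0]],"rotation":[[0,0,0],[0,0,0]]}' >/dev/null && python3 chk.py 11; python3 -m pendant '{"dp":[[0,0,0]],"rotation":[[0,0,0]]}'
```

```text
t=51.08 a=46.1 r=85.2 push=8.3 radial=5.5
t=51.33 a=46.3 r=85.2 push=8.9 radial=5.0
time: 51.45
tool_pos: [507.5, 190.4, 245.6]
tcp_rot: [3.141, 0.008, 0.324]
contact_force: [-8.8, -5.5, 8.8]
grip_width: 25.6
finger_force: 30.0
```

The stop is confirmed: about 9 N with no turning, against 3 N friction before. Easing off slightly, opening, and lifting clear.

```bash
python3 -m pendant '{"dp":[[-0.0004,0.0004,0],[-0.0008,0.0008,0],[-0.0008,0.0008,0]],"rotation":[[0,0,0],[0,0,0],[0,0,0]]}' >/dev/null; python3 chk.py 9
python3 -m pendant '{"dp":[[0,0,0],[0,0,0],[0,0,0],[0,0,0]],"rotation":[[0,0,0],[0,0,0],[0,0,0],[0,0,0]]}' 0.065
python3 -m pendant '{"dp":[[0,0,-0.005],[0,0,-0.02],[0,0,-0.05],[0,0,-0.08],[0,0,-0.1],[-0.04,0,-0.105],[-0.05,0,-0.105],[-0.05,0,-0.105]],"rotation":[[0,0,0],[0,0,0],[0,0,0],[0,0,0],[0,0,0],[0,0,0],[0,0,0],[0,0,0]]}'
python3 - <<'E'
from h import *
c=cap("wrist"); w=cv2.resize(c["pixels"][:,:,::-1],(400,300)); s=cap("scene")
S=cv2.resize(s["pixels"][130:280,180:380,::-1],(400,300),interpolation=cv2.INTER_CUBIC); cv2.imwrite("pics/end.png",np.hstack([w,S]))
a=np.pi+.323-np.radians(46); print((proj(c,[[582.9,150.7,233],[582.9+85*np.cos(a),150.7+85*np.sin(a),282]])+.5)*400/512)
E
```

```text
t=51.83 a=46.0 r=85.2 push=6.1 radial=5.0
time: 52.32
tool_pos: [510.0, 190.3, 245.6]
tcp_rot: [-3.141, 0.001, 0.323]
contact_force: [0.0, -0.8, -0.4]
grip_width: 60.9
finger_force: 0.0
time: 53.32
tool_pos: [462.7, 174.3, 351.8]
tcp_rot: [-3.141, -0.002, 0.323]
contact_force: [-0.5, 0.0, -0.8]
grip_width: 65.2
finger_force: 0.0
[[259.05652431  45.03334454]
 [199.55047011 108.95329207]]
```

View pics/end.png

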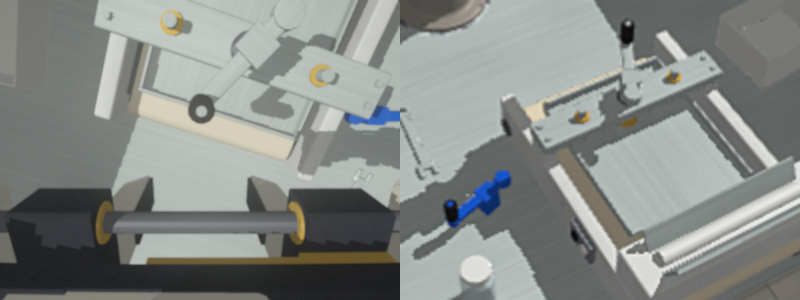

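The final view shows the crank upright on its spindle (hub near (255,43), grip at (201,108), predicted (200,109)). The gripper is clear and the bench items are undisturbed, so I'm handing in.

```bash
python3 -c "
from plant import workorder; print(workorder.close_job())"
```

```text
the job is handed in; nothing more can be done
None
```

I handed the job in at about 53 s: the crank was pushed home onto the spindle with about 7 N, wound clockwise about 2.1 turns to the stop (about 9 N push), then released and left on the spindle, and no other bench items were touched; I didn't re-measure that it was still fully home after winding.

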